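Stock the saucer lift and turn the tea sign

ROBOT

A 6-joint arm with a two-finger parallel gripper is mounted at the origin on the work surface. World frame = base frame: x ahead of the robot, y to its left, z up, the work surface at z = 0. Lengths are in m, angles in rad, forces in N, time in s.
With the tool pointing down it reaches from about 0.275 to 0.85 m from the base axis. Payload 5.2 kg.
Tool frame: the origin (TCP) lies at the centre of the arm's flange, where the gripper is bolted on; the fingertips stand 173 mm ahead of it and the grasp point (between the pads) lies 155 mm ahead of it; z points along the fingers, y is the line along which they close (so a half turn about z gives the same grasp; the last joint's range is limited). The gripper opens to 85 mm and grips with 20 to 120 N. Pads are 22 mm wide; open, the fingers measure 114 mm over their backs; the gripper's body (76 mm by 85 mm) begins 54 mm behind the grasp point. The pads swing forward as they close: fully open they stand 13 mm farther back than shut.
Start: joints at [-1.313, 0.259, 1.535, -0, 1.348, -0.203], TCP at [0.245, -0.493, 0.405] pointing down, gripper open.
Joint ranges: [-3.14, 3.14], [-0.91, 2.08], [0.19, 2.58], [-1.22, 4.36], [0.22, 2.71], [-3.12, 3.12]. Speed limits (rad/s): [2.57, 2.57, 3.14, 3.14, 3.14, 3.14].

INTERFACE

Orientations are given as a rotation vector (axis times angle).
In Python, from bench import r gives the robot as it stands.
- The arm moves only by the tool jog_arm, never from a script. Its arguments are lists of equal length, an entry for each row: "grip": the closure, from 0 (fully open) to 1 (shut); "translation": the shift along the tool's x, y, z in cm, a list of three; "turn": the turn, a rotation vector about the tool's x, y, z in rad, a list of three. In form: {"grip": [grip, ...], "translation": [[dx, dy, dz], ...], "turn": [[ax, ay, az], ...]}. A call has 1 to 8 rows; each row shifts and turns the commanded pose from where the row before left it, along the tool's axes as they then stand; what a row does not reach is not made up. A row lasts 1/12 s, in which the tool goes at most 41.7 mm and 7.16 degrees, less where a joint would pass 70% of its speed; a pose out of reach is approached as far as the arm can. A call with a gripper value outside its range is refused whole. The fingers move at their own pace and stop on an object; "grip_force" is the grip in N (left out, the last holds). Time passes only in rows, so rows that do not move let the fingers close. It gives the time, the measured TCP pose, the force, the opening and the grip force at its end, in the units of the state.
- r.get_obs(): the state, without advancing time (a new reading comes with each control period).
- r.snapshot(name): name is "side" or "top"; returns the picture (480x640x3 uint8, blue, green, red); there is no depth.
- r.camera_info(name): a dict with "K" (3x3 intrinsics, pixels), "extrinsics" (4x4, takes a point from camera to world coordinates). Camera axes: x right, y down, z forward; pixel columns grow to the right and rows downward; lengths in m; the calibration is good to about 2 mm. A picture is of the moment at which its call begins. camera_info takes no time and is no camera call.
- r.finish_job(): hands the job in; it is judged then, once.
The state is a dict: "t": time; "joint_pos": joint angles; "qvel": joint speeds; "joint_torque": joint torques, N m; "tcp_pos": TCP position; "tcp_rot": TCP orientation; "ft_force": force on the tool from outside, world axes, zero at the start; "torque": the same for the moment, N m; "finger_gap": finger opening in m; "finger_force": force on a finger pad.
Only numpy, scipy, OpenCV 4.12 (cv2) and the standard library are available. Lean on these libraries where they do the work, as an engineer would, in place of code of your own. Each camera call takes 0.05 s, during which the arm holds its last target. There are 200 camera calls.

TASK

Get the table ready for tea: move the glass ashtray out of the saucer lift onto the middle of the round bamboo coaster, pile all the oblong porcelain saucers lying on the table flat and squarely on the lift's sprung platform, and set the wooden lid, handle up, on top of the pile. Last of all, turn the swivel sign half a turn so that its tea-cup face looks squarely where its plain face looked before. Leave the cups, teapot, remote control and tea tin where they are.

Things in the scene. Friction and masses are not known exactly. Their poses are not given: they have to be found in the camera images.
- lift: fixed bamboo saucer lift: base 100 (x) x 150 (y) x 12 mm under a cage open at the top, walls reaching 115 mm above the table. Inner space 72 (x) x 112 (y) mm: 6 mm to spare round a saucer. End walls (8 mm, at y = +-60) are whole; the long sides (6 mm, at x = +-39) have a gap 72 mm wide in the middle, down to the base, for fingers. Origin: centre of the underside
- platform_top (a point): centre of the upper face of the lift's sprung steel platform (46 x 104 mm, x and y as the lift's); 85 mm above the table when empty; it goes down with the platform
- platform (a joint): how far the sprung platform has sunk, m: 0 empty and up, 0.062 on its stop. It sinks about 5 mm per newton (210 N/m, after a slight preload of 0.5 N), so about 7 mm per saucer; the top of a growing pile thus stays between about 85 and 105 mm above the table
- saucer1: oblong flat porcelain saucer: a white slab 60 (x) x 100 (y) x 10 mm with rounded edges and a thin flush blue-glazed oblong on top, about 150 g; origin at the centre of its underside, z up; either end may go first. Three to five of the five saucers are on the table; absent ones read None from the start
- saucer2: oblong flat porcelain saucer: a white slab 60 (x) x 100 (y) x 10 mm with rounded edges and a thin flush blue-glazed oblong on top, about 150 g; origin at the centre of its underside, z up; either end may go first. Three to five of the five saucers are on the table; absent ones read None from the start
- saucer3: oblong flat porcelain saucer: a white slab 60 (x) x 100 (y) x 10 mm with rounded edges and a thin flush blue-glazed oblong on top, about 150 g; origin at the centre of its underside, z up; either end may go first. Three to five of the five saucers are on the table; absent ones read None from the start
- saucer4: oblong flat porcelain saucer: a white slab 60 (x) x 100 (y) x 10 mm with rounded edges and a thin flush blue-glazed oblong on top, about 150 g; origin at the centre of its underside, z up; either end may go first. Three to five of the five saucers are on the table; absent ones read None from the start
- saucer5: oblong flat porcelain saucer: a white slab 60 (x) x 100 (y) x 10 mm with rounded edges and a thin flush blue-glazed oblong on top, about 150 g; origin at the centre of its underside, z up; either end may go first. Three to five of the five saucers are on the table; absent ones read None from the start
- lid: wooden lid of the lift: flat board 60 (x) x 100 (y) x 12 mm with an upright bar handle along y in the middle of its top, 16 mm thick (x), 60 mm long, reaching from 12 to 38 mm above the underside; about 200 g. Origin at the centre of the underside, z up; either end may go first
- ashtray: oblong green glass ashtray, open box 60 (x) x 92 (y) x 28 mm high, walls 8 mm, about 220 g; at the start it stands in the lift, on the platform, lengthwise. Origin at the centre of its underside
- coaster: fixed round bamboo coaster with a cork centre, 120 mm across, 6 mm thick; origin at the centre of its underside
- sign_foot: fixed foot of the swivel sign: wooden block 56 (x) x 90 (y) x 20 mm with a thin brass post; origin at the centre of the underside, x its front-to-back direction. The foot's z axis is the pivot of the sign
- sign_top (a point): middle of the upper edge of the sign panel, on its pivot, 152 mm above the table. The panel is wood, 14 mm thick, 90 mm wide and 90 mm high (lower edge 62 mm above the table). The point's x is square to the panel's faces: +x points out of the face with the dark inlaid tea cup, -x out of the plain face
- sign (a joint): turn of the sign panel about its upright pivot, rad, anticlockwise from above; turns either way to +-3.7 with light friction (0.03 N m), stays where left. At 0 (it starts within 0.2) the panel's width lies along the foot's y, its plain face looks to the foot's -x, its tea-cup face to +x; at +pi or -pi they have changed places
- cup1: bystander: handleless porcelain tea cup, 68 mm wide at the rim, 58 mm high; origin at the centre of its underside
- cup2: bystander: handleless porcelain tea cup, 68 mm wide at the rim, 58 mm high; origin at the centre of its underside
- cup3: bystander: handleless porcelain tea cup, 68 mm wide at the rim, 58 mm high; origin at the centre of its underside
- teapot: bystander: white porcelain teapot, 132 mm wide body with spout (+y) and handle (-y), 119 mm high; origin at the centre of its underside
- remote: bystander: black remote control 170 (x) x 45 x 18 mm; origin at the centre of its underside
- tea_tin: bystander: upright round tea tin 72 mm across, 120 mm high; origin at the centre of its underside
Not all that is in view belongs to the job. What is shaped like the saucer5 but orange is not meant. Leave any purple look-alike of the saucer2 alone.

How it is judged:
By the outcome, as a careful person would: the job done as asked, in the order asked, and still so for the second after the job is handed in, with the robot touching nothing.
Of saucer1, saucer2, saucer3, saucer4, saucer5 only 3 to 5 are there at a start; the rules pass over those that are not, and their reading is None.
At some moment in a run one of saucer1, saucer2, saucer3, saucer4, saucer5, lid, ashtray may be knocked a few centimetres aside while the robot is not near it.
Once in a run the grip may slacken for a moment while it holds something.
It also fails if it takes over 210 s, if anything falls off the work surface, if the arm or the gripper's body presses on something with over 40 N, if the wrist force passes 120 N, or if a joint passes its speed limit or range.

## Working session

There is one attempt and no reset: what is moved stays moved. The work goes in short steps, Python scripts to look and compute and a tool call to move; the robot and the scene stay as the last step left them, time stands still between calls to the robot, and variables do not carry over. Pictures are saved under pics/ and viewed, at most 14 in all, crops included, and the job is handed in when it is done.

Besides the shell and the picture viewer there is one more tool, called after ">>>" as a command line: name --argument value ..., lists and objects as JSON in quotes. jog_arm: Moves the arm, as the interface text tells. Its arguments: {"type":"object","properties":{"grip":{"type":"array","items":{"type":"number"}},"translation":{"type":"array","items":{"type":"array","items":{"type":"number"}}},"turn":{"type":"array","items":{"type":"array","items":{"type":"number"}}},"grip_force":{"type":"number"}},"required":["grip","translation","turn"]}

```bash
ls; mkdir -p pics; python3 - <<'E'
from bench import r
import cv2
for n in ("top","side"):
    cv2.imwrite(f"pics/{n}0.png",r.snapshot(n)); c=r.camera_info(n); print(n,c)
o=r.get_obs(); print(o)
E
```

```text
pics
top {'K': array([[566.10407851,   0.        , 322.32902907],
       [  0.        , 566.10407851, 240.58561012],
       [  0.        ,   0.        ,   1.        ]]), 'extrinsics': array([[ 2.11930587e-03, -9.85208193e-01,  1.71348547e-01,
         2.95704032e-01],
       [-9.99997732e-01, -2.05155834e-03,  5.72452920e-04,
         6.77006097e-02],
       [-2.12453766e-04, -1.71349372e-01, -9.85210306e-01,
         1.61039324e+00],
       [ 0.00000000e+00,  0.00000000e+00,  0.00000000e+00,
         1.00000000e+00]])}
side {'K': array([[439.3937795 ,   0.        , 323.8990674 ],
       [  0.        , 439.3937795 , 240.08293533],
       [  0.        ,   0.        ,   1.        ]]), 'extrinsics': array([[-0.99990071, -0.0118778 ,  0.00758234,  0.52789364],
       [-0.01351307,  0.65561309, -0.75497607,  0.8873258 ],
       [ 0.00399637, -0.75500357, -0.6557085 ,  0.82066735],
       [ 0.        ,  0.        ,  0.        ,  1.        ]])}
{'t': 0.1, 'joint_pos': array([-1.31278079e+00,  2.59284846e-01,  1.53599471e+00, -3.30826488e-05,
        1.34802207e+00, -2.02795835e-01]), 'qvel': array([-0.00060656, -0.00101112, -0.00449017, -0.00061305,  0.00099151,
       -0.00042881]), 'joint_torque': array([ 3.09300107e-03, -4.46973073e+01, -2.91246539e+01, -7.95141932e-05,
        6.32432799e-03,  8.56653116e-06]), 'tcp_pos': array([ 0.24453634, -0.49242227,  0.40394121]), 'tcp_rot': array([-3.05690744e+00, -7.17074672e-01,  1.24692885e-04]), 'ft_force': array([ 0.25905042, -0.3098814 , -0.47176974]), 'torque': array([-0.02714471,  0.01938868, -0.0325323 ]), 'finger_force': 0.0, 'finger_gap': 0.08545973938342064}
```

View pics/top0.png

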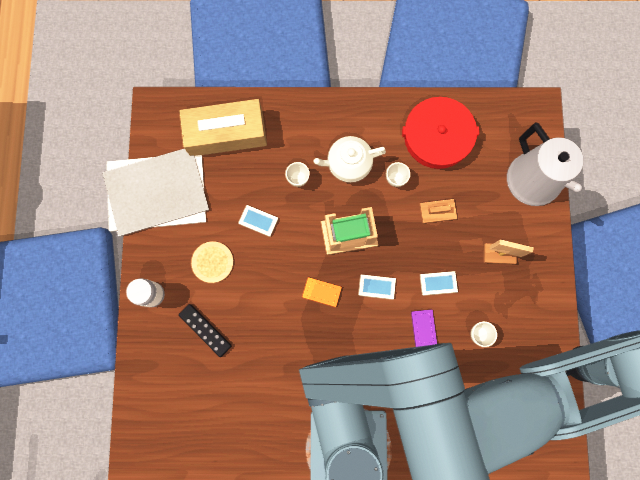

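View pics/side0.png

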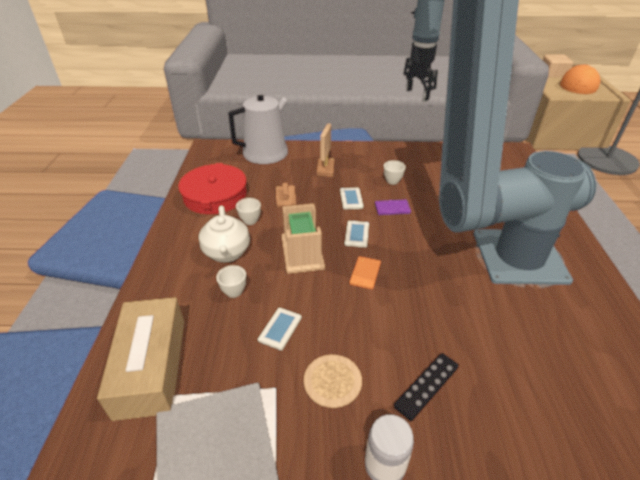

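Top view: three blue-glazed saucers at about (259,221), (377,287) and (438,283), the ashtray in the lift at (350,230), lid at (438,210), coaster at (212,262) and sign at (508,250). The arm may be hiding more. The side view shows the same things.

```bash
cat > h.py <<'E'
from bench import r
import cv2, numpy as np
CI={n:r.camera_info(n) for n in("top","side")}
def proj(n,P):
    c=CI[n];E=np.linalg.inv(c["extrinsics"]);p=(E[:3,:3]@np.atleast_2d(P).T).T+E[:3,3]
    p=(c["K"]@p.T).T; return p[:,:2]/p[:,2:]
def back(n,uv,z):
    c=CI[n];E=c["extrinsics"];uv=np.atleast_2d(uv)
    d=np.c_[uv,np.ones(len(uv))]@np.linalg.inv(c["K"]).T@E[:3,:3].T
    o=E[:3,3]; return o+d*((z-o[2])/d[:,2])[:,None]
def ortho(n,img,cx,cy,z,half=0.1,S=400):
    "rectified view on plane z: image up = +x, left = +y (like the top view)"
    w=np.array([[cx+half,cy+half,z],[cx+half,cy-half,z],[cx-half,cy-half,z],[cx-half,cy+half,z]])
    H=cv2.getPerspectiveTransform(proj(n,w).astype(np.float32),np.float32([[0,0],[S,0],[S,S],[0,S]]))
    o=cv2.warpPerspective(img,H,(S,S),flags=cv2.INTER_CUBIC)
    step=S/(half*2/0.02)
    for i in range(int(half*2/0.02)+1):
        k=int(i*step); cv2.line(o,(k,0),(k,6),(255,255,255),1); cv2.line(o,(0,k),(6,k),(255,255,255),1)
    cv2.putText(o,f"{cx:.2f},{cy:.2f},z{z}",(10,S-8),0,.45,(0,255,255),1); return o
def blobs(n,img,lo,hi,z,amin=100):
    m=cv2.inRange(cv2.cvtColor(img,cv2.COLOR_BGR2HSV),lo,hi); out=[]
    for c in cv2.findContours(m,cv2.RETR_EXTERNAL,cv2.CHAIN_APPROX_NONE)[0]:
        if cv2.contourArea(c)<amin: continue
        w=back(n,c[:,0,:].astype(float),z)[:,:2]
        (x,y),(a,b),t=cv2.minAreaRect((w*1000).astype(np.float32))
        if a>b: t+=90   # now t: direction of short axis -> long = t+90
        out.append((np.round([x,y,min(a,b),max(a,b),(t+90)%180],1),c.reshape(-1,2).mean(0).round()))
    return out   # x,y,short,long mm, long-axis heading deg
BLUE=((90,80,90),(112,255,255))
E
python3 - <<'E'
from h import *
t=cv2.imread("pics/top0.png");s=cv2.imread("pics/side0.png")
for n,i in(("top",t),("side",s)):
    for b in blobs(n,i,*BLUE,.010): 
        if 40<b[0][3]<100: print(n,b)
    for b in blobs(n,i,(50,90,50),(85,255,255),.105): print("green",n,b)
P=dict(lift=back("top",(350,230),.115),lid=back("top",(438,210),.012),sign=back("top",(512,248),.152),coaster=back("top",(212,262),.006)); print(P)
for b in blobs("top",t,(15,60,150),(28,255,255),.006,900): print("yel",b)
row=lambda n,i:np.hstack([ortho(n,i,*P[k][0][:2].round(2),z,.1,400) for k,z in (("lift",.115),("sign",.152))])
cv2.imwrite("pics/c1.png",np.vstack([row("top",t)]))
cv2.imwrite("pics/c2.png",np.hstack([ortho("top",t,*P["lid"][0][:2].round(2),.012,.1,400),ortho("top",t,*P["coaster"][0][:2].round(2),.006,.1,400)]))
E
```

```text
top (array([442.8, -85.5,  35.7,  75.6,  83.8]), array([377., 286.]))
top (array([ 453.4, -260.7,   36. ,   75.1,   94.7]), array([438., 283.]))
top (array([633.9, 255.6,  35.7,  75.3,  67.8]), array([258., 220.]))
green top (array([593.4,  -8.6,  62.7,  91.8, 101.7]), array([351., 228.]))
{'lift': array([[ 0.58484088, -0.00580194,  0.115     ]]), 'lid': array([[ 0.66420503, -0.26580868,  0.012     ]]), 'sign': array([[ 0.53074678, -0.42629383,  0.152     ]]), 'coaster': array([[0.51196474, 0.38381624, 0.006     ]])}
yel (array([513.2, 385. , 117.4, 117.5, 117.4]), array([212., 262.]))
yel (array([921.9, 370.1, 139.1, 241.1,  98.8]), array([224., 126.]))
yel (array([1.1635e+03, 1.0127e+03, 1.0680e+02, 3.3630e+02, 3.0000e-01]), array([16., 52.]))
```

View pics/c1.png

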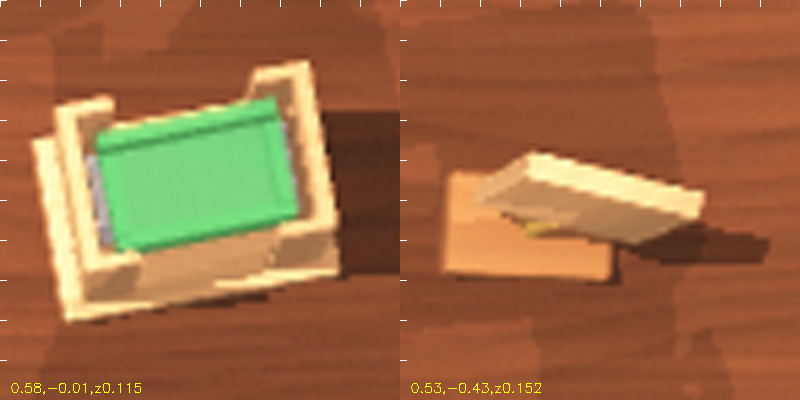

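View pics/c2.png

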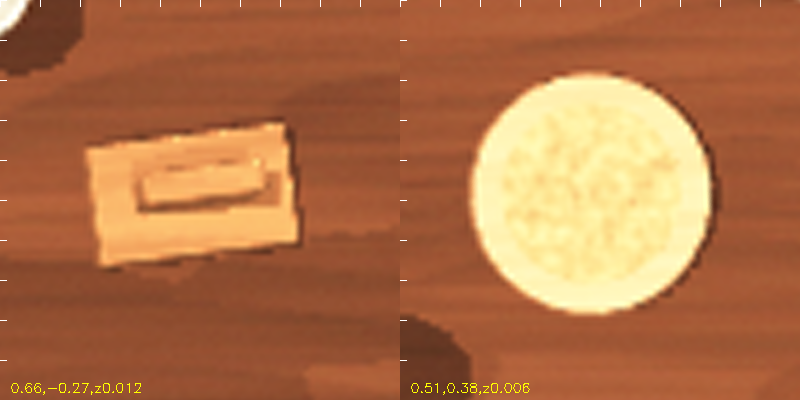

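The lift's outer rim corners in the crop are (56,104), (308,61), (337,222) and (87,268). That is 128 x 84 mm, as it should be, with the centre at (0.598, -0.0085) and yaw about 10.2°. The lid is 100 x 60 mm, centred at (0.6626, -0.2662), yaw 7.7°. The coaster is at (0.513, 0.385). The sign panel's top centre is about (0.5375, -0.4385), with its normal at about -13.4°.

```bash
cat >> h.py <<'E'
from scipy.spatial.transform import Rotation as Ro
def plan(x,y,z,head):
    "head: deg heading of tool y (mod 180). prints turn about tool z, then shift in turned tool axes (cm)"
    o=r.get_obs();R=Ro.from_rotvec(o["tcp_rot"]).as_matrix();p=o["tcp_pos"]
    h=np.degrees(np.arctan2(R[1,1],R[0,1])); d=(head-h+90)%180-90
    g=np.radians(h+d); yy=np.array([np.cos(g),np.sin(g),0]); xx=np.array([-np.sin(g),np.cos(g),0])
    D=np.array([x,y,z])-p
    print("t%.2f"%o["t"],"turn z %.4f"%-np.radians(d),"shift cm",(100*np.array([xx@D,yy@D,-D[2]])).round(2),
      "tilt",(R[:2,2]*1000).round(1),"now",p.round(4),"h %.1f"%h,"q6 %.2f"%o["joint_pos"][5],"F",o["ft_force"].round(1),"gap %.4f ff %.1f"%(o["finger_gap"],o["finger_force"]))
E
python3 -c "
from h import *
plan(.598,-.0085,.36,10.2)"
```

```text
t0.10 turn z -1.2880 shift cm [41.37 43.36  4.39] tilt [-0.5  1.6] now [ 0.2445 -0.4924  0.4039] h -63.6 q6 -0.20 F [ 0.3 -0.3 -0.5] gap 0.0855 ff 0.0
```

>>> jog_arm --grip '[0,0,0,0,0,0,0,0]' --translation '[[0,0,0],[0,0,0],[0,0,0],[0,0,0],[0,0,0],[0,0,0],[0,0,0],[0,0,0]]' --turn '[[0,0,-0.117],[0,0,-0.117],[0,0,-0.117],[0,0,-0.117],[0,0,-0.117],[0,0,-0.117],[0,0,-0.117],[0,0,-0.117]]' --grip_force 30

```text
t: 0.77
tcp_pos: [0.2445, -0.4925, 0.4042]
tcp_rot: [-2.399, -2.026, -0.001]
ft_force: [0.5, -0.3, -0.1]
finger_gap: 0.0853
finger_force: 0.0
```

>>> jog_arm --grip '[0,0,0,0,0,0,0,0]' --translation '[[0,0,0],[0,0,0],[0,0,0],[2.5,2.6,0],[2.5,2.6,0],[2.5,2.6,0],[2.5,2.6,0],[2.5,2.6,0]]' --turn '[[0,0,-0.117],[0,0,-0.117],[0,0,-0.117],[0,0,0],[0,0,0],[0,0,0],[0,0,0],[0,0,0]]'

```text
t: 1.43
tcp_pos: [0.351, -0.3452, 0.4043]
tcp_rot: [-2.017, -2.408, -0.0]
ft_force: [0.5, -0.4, -0.0]
finger_gap: 0.0856
finger_force: 0.0
```

>>> jog_arm --grip '[0,0,0,0,0,0,0,0]' --translation '[[2.5,2.6,0],[2.5,2.6,0],[2.5,2.6,0],[2.5,2.6,0],[2.5,2.6,0],[2.5,2.6,0],[2.5,2.6,0],[2.5,2.6,0]]' --turn '[[0,0,0],[0,0,0],[0,0,0],[0,0,0],[0,0,0],[0,0,0],[0,0,0],[0,0,0]]'

```text
t: 2.1
tcp_pos: [0.5207, -0.1114, 0.4044]
tcp_rot: [-2.016, -2.409, 0.0]
ft_force: [0.4, -0.7, 0.2]
finger_gap: 0.0856
finger_force: 0.0
```

>>> jog_arm --grip '[0,0,0,0,0]' --translation '[[2.5,2.6,0.5],[2.5,2.6,1.5],[2.5,2.6,1.5],[0,0,0.5],[0,0,0]]' --turn '[[0,0,0],[0,0,0],[0,0,0],[0,0,0],[0,0,0]]'

```text
t: 2.52
tcp_pos: [0.5836, -0.0238, 0.362]
tcp_rot: [-2.009, -2.409, 0.004]
ft_force: [-0.7, -0.5, -0.4]
finger_gap: 0.0856
finger_force: 0.0
```

```bash
python3 - <<'E'
from h import *
t=r.snapshot("top");cv2.imwrite("pics/top1.png",t);s=r.snapshot("side");cv2.imwrite("pics/side1.png",s)
for n,i in(("top",t),("side",s)):
    for b in blobs(n,i,*BLUE,.010): 
        if 40<b[0][3]<100: print(n,b)
plan(.598,-.0085,.36,10.2)
E
```

```text
top (array([ 453.7, -261.2,   36.7,   76.3,   94.7]), array([439., 283.]))
top (array([633.9, 255.6,  35.8,  75.3,  68. ]), array([258., 220.]))
t2.62 turn z -0.0005 shift cm [1.45 1.75 0.42] tilt [-1.7 -0.2] now [ 0.5833 -0.0258  0.3642] h 10.2 q6 -0.41 F [ 0.1 -0.6  0.9] gap 0.0854 ff 0.0
```

View pics/side1.png

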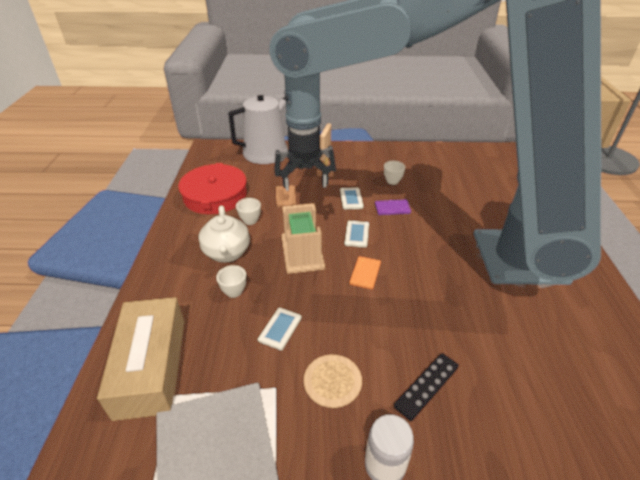

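Only three saucers are present; the area the arm hid before is now clear of others. The ashtray is still in the lift. Next I descend onto it.

>>> jog_arm --grip '[0,0,0,0,0]' --translation '[[1.45,1.75,0.4],[0,0,0],[0,0,3],[0,0,3],[0,0,0]]' --turn '[[0,0,0],[0,0,0],[0,0,0],[0,0,0],[0,0,0]]'

```text
t: 3.03
tcp_pos: [0.5959, -0.0094, 0.2962]
tcp_rot: [-2.013, -2.402, 0.007]
ft_force: [-0.8, 0.6, -1.3]
finger_gap: 0.0853
finger_force: 0.0
```

```bash
python3 - <<'E'
from h import *
t=r.snapshot("top");s=r.snapshot("side")
plan(.598,-.0085,.242,10.2)
u,v=proj("side",[.598,-.01,.12])[0].astype(int);print(u,v)
a=cv2.resize(s[v-70:v+80,u-75:u+75],(600,600),interpolation=2)
cv2.imwrite("pics/c3.png",a)
E
```

```text
t3.13 turn z -0.0025 shift cm [0.09 0.04 5.89] tilt [-1.9  0.1] now [ 0.5978 -0.0095  0.3009] h 10.1 q6 -0.38 F [-0.1 -0.8 -0.3] gap 0.0855 ff 0.0
300 216
```

View pics/c3.png

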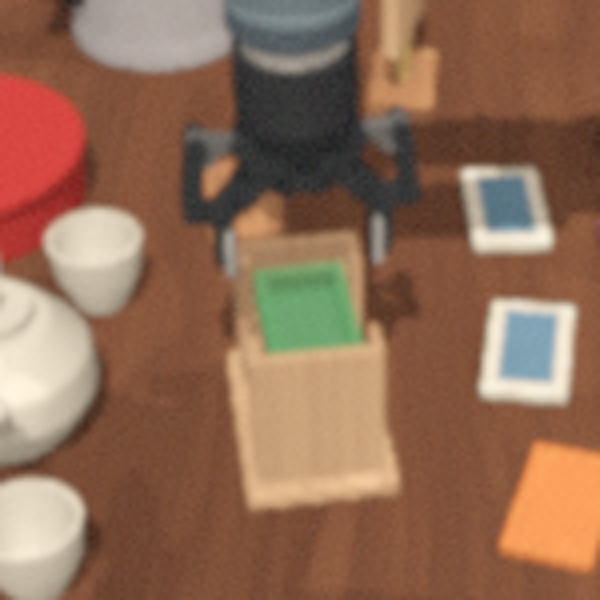

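The crop shows the open fingers at (230,250) and (378,235), either side of the cage's long-side gaps, with the green ashtray between them. Next I lower and grip.

>>> jog_arm --grip '[0,0,0,0,0,0.3,0.3,0.3]' --translation '[[0.1,0,2],[0,0,2],[0,0,1.5],[0,0,0.4],[0,0,0],[0,0,0],[0,0,0],[0,0,0]]' --turn '[[0,0,0],[0,0,0],[0,0,0],[0,0,0],[0,0,0],[0,0,0],[0,0,0],[0,0,0]]'

```text
t: 3.8
tcp_pos: [0.5985, -0.0076, 0.2434]
tcp_rot: [2.015, 2.408, 0.001]
ft_force: [-0.2, 0.0, 0.5]
finger_gap: 0.0597
finger_force: 7.0
```

>>> jog_arm --grip '[0.6,0.6,0.6,0.6,0.6,0.6,0.6,0.6]' --translation '[[0,0,0],[0,0,0],[0,0,0],[0,0,0],[0,0,0],[0,0,-0.5],[0,0,-0.5],[0,0,0]]' --turn '[[0,0,0],[0,0,0],[0,0,0],[0,0,0],[0,0,0],[0,0,0],[0,0,0],[0,0,0]]'

```text
t: 4.47
tcp_pos: [0.5982, -0.0071, 0.2526]
tcp_rot: [2.016, 2.409, 0.001]
ft_force: [1.0, -0.5, -1.3]
finger_gap: 0.0599
finger_force: 33.8
```

```bash
python3 -c "
from h import *
plan(.598,-.0085,.36,10.2)"
```

```text
t4.47 turn z -0.0009 shift cm [ -0.14  -0.04 -10.74] tilt [0.3 0.2] now [ 0.5982 -0.0071  0.2526] h 10.1 q6 -0.38 F [ 1.  -0.5 -1.3] gap 0.0599 ff 33.8
```

>>> jog_arm --grip '[0.6,0.6,0.6,0.6,0.6,0.6,0.6,0.6]' --translation '[[0,0,-2],[0,0,-3],[0,0,-3],[0,0,-2.7],[3.5,0,0],[3.5,0,0],[3.5,0,0],[3.5,0,0]]' --turn '[[0,0,0],[0,0,0],[0,0,0],[0,0,0],[0,0,0],[0,0,0],[0,0,0],[0,0,0]]' --grip_force 50

```text
t: 5.13
tcp_pos: [0.5726, 0.1318, 0.3584]
tcp_rot: [-2.017, -2.407, 0.001]
ft_force: [1.0, 1.0, -2.7]
finger_gap: 0.0589
finger_force: 61.6
```

>>> jog_arm --grip '[0.6,0.6,0.6,0.6,0.6,0.6,0.6,0.6]' --translation '[[3.5,0,0],[3.5,0,0],[3.5,0,0],[3.5,0,0],[3.5,0,0],[3.5,0,0],[0,0,0],[0,0,0]]' --turn '[[0,0,0],[0,0,0],[0,0,0],[0,0,0],[0,0,0],[0,0,0],[0,0,0],[0,0,0]]'

```text
t: 5.8
tcp_pos: [0.5352, 0.3393, 0.3578]
tcp_rot: [-2.011, -2.412, 0.003]
ft_force: [0.1, -0.3, -2.3]
finger_gap: 0.0592
finger_force: 61.4
```

```bash
python3 - <<'E'
from h import *
t=r.snapshot("top");s=r.snapshot("side")
plan(.5132,.3848,.30,10.2)
for n,i in(("top",t),("side",s)):
    for b in blobs(n,i,(50,90,50),(85,255,255),.228): print("green",n,b)
o=r.get_obs()["tcp_pos"]
cv2.imwrite("pics/c4.png",np.hstack([ortho("top",t,*o[:2].round(2),.228,.1,400),ortho("side",s,*o[:2].round(2),.228,.1,400)]))
E
```

```text
t5.90 turn z -0.0004 shift cm [ 5.11 -1.41  5.81] tilt [-1.4 -1.1] now [0.5362 0.337  0.3581] h 10.2 q6 0.21 F [-0.6 -0.6 -3. ] gap 0.0588 ff 61.4
green top (array([539.8, 293.8,  16.4,  63.4,  19.8]), array([231., 239.]))
green side (array([534.4, 368.5,  59.8,  98.1,  98.3]), array([322., 302.]))
```

View pics/c4.png

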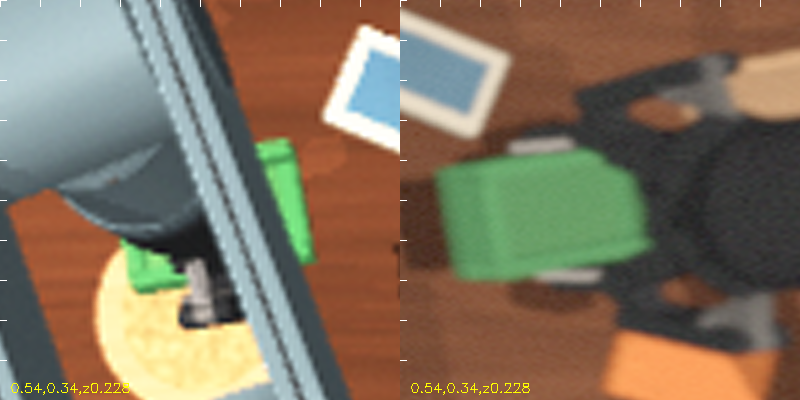

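The views show the ashtray held centrally: its ends straddle the TCP within a few mm. The shift to the coaster centre is therefore good. I lower it over the coaster.

>>> jog_arm --grip '[0.6,0.6,0.6,0.6,0.6,0.6,0.6,0.6]' --translation '[[2.6,-0.7,0],[2.6,-0.7,0],[0,0,3.5],[0,0,3.5],[0,0,3.5],[0,0,3],[0,0,2.5],[0,0,1]]' --turn '[[0,0,0],[0,0,0],[0,0,0],[0,0,0],[0,0,0],[0,0,0],[0,0,0],[0,0,0]]'

```text
t: 6.57
tcp_pos: [0.5127, 0.3835, 0.1844]
tcp_rot: [-2.017, -2.405, 0.011]
ft_force: [-1.0, 0.5, -2.3]
finger_gap: 0.0589
finger_force: 61.3
```

>>> jog_arm --grip '[0.6,0.6,0.6,0.6]' --translation '[[0,0,0.5],[0,0,0],[0,0,0.2],[0,0,0]]' --turn '[[0,0,0],[0,0,0],[0,0,0],[0,0,0]]'

```text
t: 6.9
tcp_pos: [0.5145, 0.3861, 0.1835]
tcp_rot: [2.016, 2.408, 0.005]
ft_force: [-0.6, -1.1, -2.7]
finger_gap: 0.0592
finger_force: 61.3
```

```bash
python3 -c "
from h import *
plan(.5132,.3855,.172,10.2)"
```

```text
t6.90 turn z -0.0014 shift cm [-0.03 -0.14  1.15] tilt [2.9 1.5] now [0.5145 0.3861 0.1835] h 10.1 q6 0.29 F [-0.6 -1.1 -2.7] gap 0.0592 ff 61.3
```

>>> jog_arm --grip '[0.6,0.6,0.6,0.6]' --translation '[[0,-0.1,0.4],[0,0,0],[0,0,0.3],[0,0,0]]' --turn '[[0,0,0],[0,0,0],[0,0,0],[0,0,0]]'

```text
t: 7.23
tcp_pos: [0.5128, 0.3861, 0.1765]
tcp_rot: [2.015, 2.409, 0.003]
ft_force: [-2.2, -1.6, 5.6]
finger_gap: 0.059
finger_force: 62.6
```

>>> jog_arm --grip '[0.6,0.6,0.6]' --translation '[[0,0,0.2],[0,0,0],[0,0,0]]' --turn '[[0,0,0],[0,0,0],[0,0,0]]'

```text
t: 7.48
tcp_pos: [0.5128, 0.386, 0.1765]
tcp_rot: [2.015, 2.409, 0.003]
ft_force: [-6.0, -3.5, 19.4]
finger_gap: 0.059
finger_force: 64.1
```

>>> jog_arm --grip '[0.6,0.6,0.3,0.15,0,0,0,0]' --translation '[[0,0,-0.2],[0,0,0],[0,0,0],[0,0,0],[0,0,0],[0,0,0],[0,0,-2],[0,0,-3]]' --turn '[[0,0,0],[0,0,0],[0,0,0],[0,0,0],[0,0,0],[0,0,0],[0,0,0],[0,0,0]]'

```text
t: 8.15
tcp_pos: [0.5113, 0.385, 0.2213]
tcp_rot: [-2.015, -2.407, 0.012]
ft_force: [-0.3, 0.8, -0.3]
finger_gap: 0.0857
finger_force: 0.0
```

>>> jog_arm --grip '[0,0,0,0,0,0,0,0]' --translation '[[0,0,-4],[0,0,-4],[0,0,-3],[-4,0,0],[-4,0,0],[0,0,0],[0,0,0],[0,0,0]]' --turn '[[0,0,0],[0,0,0],[0,0,0],[0,0,0],[0,0,0.11],[0,0,0.11],[0,0,0.11],[0,0,0.11]]'

```text
t: 8.82
tcp_pos: [0.527, 0.306, 0.3346]
tcp_rot: [-2.5, -1.902, 0.0]
ft_force: [-0.6, -0.5, 0.6]
finger_gap: 0.0854
finger_force: 0.0
```

```bash
python3 - <<'E'
from h import *
t=r.snapshot("top");s=r.snapshot("side")
for n,i in(("top",t),("side",s)):
    for b in blobs(n,i,(50,90,50),(85,255,255),.034): print("green",n,b)
for b in blobs("top",t,*BLUE,.010): 
        if 40<b[0][3]<100: print(b)
plan(.6339,.2556,.30,-22.2)
cv2.imwrite("pics/c5.png",np.hstack([ortho("top",t,.51,.385,.034,.1,400),ortho("side",s,.51,.385,.034,.1,400)]))
E
```

```text
green top (array([509.7, 396.3,  59. ,  60.9,  10.6]), array([205., 261.]))
green side (array([516.6, 395.1,  53. , 102. , 101.4]), array([326., 376.]))
(array([443.2, -85.8,  36.8,  75.7,  83.4]), array([377., 286.]))
(array([ 453. , -260.4,   35. ,   74.6,   94.9]), array([438., 283.]))
(array([634.2, 255.7,  35.9,  75.6,  67.5]), array([258., 220.]))
t8.92 turn z 0.1227 shift cm [-0.68 11.84  3.44] tilt [-0.4 -0.1] now [0.5268 0.3067 0.3344] h -15.2 q6 0.61 F [-0.3  0.2  1.1] gap 0.0853 ff 0.0
```

View pics/c5.png

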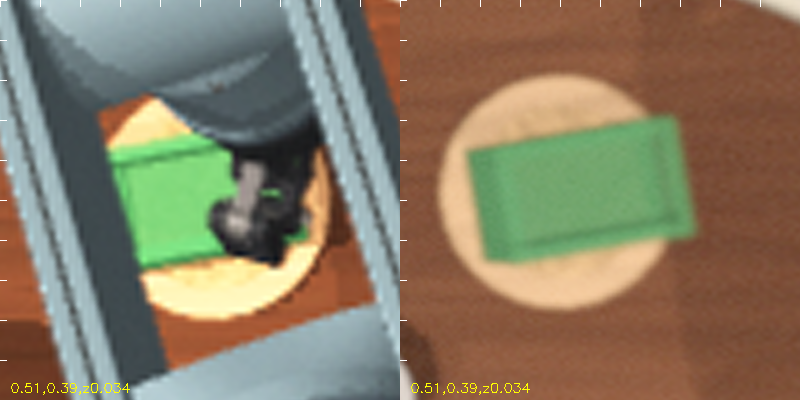

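The side view shows the ashtray flat on the coaster, its centre within about 3 mm of the coaster's. Next is saucer C at (0.634, 0.256).

>>> jog_arm --grip '[0.1,0.1,0.1,0.1,0.1,0.1,0.1,0.1]' --translation '[[0,0,0],[-0.2,3.9,0],[-0.2,4.0,0],[-0.3,3.9,0],[0,0,3.5],[0,0,3.5],[0,0,3.5],[0,0,2.5]]' --turn '[[0,0,0.123],[0,0,0],[0,0,0],[0,0,0],[0,0,0],[0,0,0],[0,0,0],[0,0,0]]'

```text
t: 9.58
tcp_pos: [0.6325, 0.2557, 0.2009]
tcp_rot: [-2.602, -1.758, 0.006]
ft_force: [-1.0, 1.1, -0.3]
finger_gap: 0.077
finger_force: 0.0
```

>>> jog_arm --grip '[0.1,0.1,0.1]' --translation '[[0,0,1],[0,0,0.5],[0,0,0]]' --turn '[[0,0,0],[0,0,0],[0,0,0]]'

```text
t: 9.83
tcp_pos: [0.6333, 0.2564, 0.1891]
tcp_rot: [-2.604, -1.756, 0.002]
ft_force: [0.6, 0.3, 0.5]
finger_gap: 0.0768
finger_force: 0.0
```

```bash
python3 -c "
from h import *
plan(.6341,.2557,.172,-22.3)"
```

```text
t9.83 turn z 0.0051 shift cm [-0.03  0.09  1.71] tilt [-1.1 -0.2] now [0.6333 0.2564 0.1891] h -22.0 q6 0.61 F [0.6 0.3 0.5] gap 0.0768 ff 0.0
```

>>> jog_arm --grip '[0.1,0.1,0.1,0.1]' --translation '[[0,0.1,1],[0,0,0.6],[0,0,0],[0,0,0]]' --turn '[[0,0,0],[0,0,0],[0,0,0],[0,0,0]]'

```text
t: 10.17
tcp_pos: [0.6344, 0.2558, 0.1742]
tcp_rot: [2.606, 1.754, 0.001]
ft_force: [-0.6, -0.1, -0.0]
finger_gap: 0.0766
finger_force: 0.0
```

>>> jog_arm --grip '[0.1,0.1,0.1]' --translation '[[0,0,0.2],[0,0,0],[0,0,0]]' --turn '[[0,0,0],[0,0,0],[0,0,0]]'

```text
t: 10.42
tcp_pos: [0.6344, 0.2558, 0.1721]
tcp_rot: [2.606, 1.754, 0.001]
ft_force: [-0.3, -0.5, -0.2]
finger_gap: 0.0768
finger_force: 0.0
```

>>> jog_arm --grip '[0.1,0.1,0.1]' --translation '[[0,0,0.2],[0,0,0],[0,0,0]]' --turn '[[0,0,0],[0,0,0],[0,0,0]]'

```text
t: 10.67
tcp_pos: [0.6342, 0.2557, 0.1696]
tcp_rot: [-2.606, -1.754, 0.0]
ft_force: [-1.3, 0.2, 0.0]
finger_gap: 0.0769
finger_force: 0.0
```

>>> jog_arm --grip '[0.25,0.25,0.25,0.25]' --translation '[[0,0,0],[0,0,0],[0,0,0],[0,0,0]]' --turn '[[0,0,0],[0,0,0],[0,0,0],[0,0,0]]' --grip_force 40

```text
t: 11.0
tcp_pos: [0.6342, 0.2558, 0.1697]
tcp_rot: [-2.606, -1.754, 0.0]
ft_force: [-0.2, 0.1, 0.5]
finger_gap: 0.0642
finger_force: 0.3
```

>>> jog_arm --grip '[0.6,0.6,0.6,0.6]' --translation '[[0,0,0],[0,0,0],[0,0,0],[0,0,0]]' --turn '[[0,0,0],[0,0,0],[0,0,0],[0,0,0]]'

```text
t: 11.33
tcp_pos: [0.6345, 0.2558, 0.1701]
tcp_rot: [2.606, 1.754, 0.001]
ft_force: [-0.2, -0.7, 4.7]
finger_gap: 0.0588
finger_force: 44.3
```

>>> jog_arm --grip '[0.6,0.6,0.6,0.6,0.6,0.6,0.6,0.6]' --translation '[[0,0,-1],[0,0,-3],[0,0,-4],[0,0,-4],[0,0,-4],[0,0,0],[0,0,0],[0,0,0]]' --turn '[[0,0,0],[0,0,0],[0,0,0],[0,0,0],[0,0,0],[0,0,-0.113],[0,0,-0.113],[0,0,-0.113]]'

```text
t: 12.0
tcp_pos: [0.6342, 0.2557, 0.3314]
tcp_rot: [2.266, 2.174, 0.003]
ft_force: [-0.3, -0.1, -1.9]
finger_gap: 0.0585
finger_force: 43.8
```

>>> jog_arm --grip '[0.6,0.6,0.6,0.6]' --translation '[[0,0,0],[0,0,0],[0,0,0],[0,0,0]]' --turn '[[0,0,-0.113],[0,0,-0.113],[0,0,0],[0,0,0]]'

```text
t: 12.33
tcp_pos: [0.6342, 0.2557, 0.3297]
tcp_rot: [-2.018, -2.408, 0.001]
ft_force: [0.1, -0.1, -0.7]
finger_gap: 0.0589
finger_force: 43.8
```

```bash
python3 -c "
from h import *
plan(.598,-.0085,.33,10.2)"
```

```text
t12.33 turn z -0.0023 shift cm [-25.36  -8.24  -0.03] tilt [-0.4 -0.2] now [0.6342 0.2557 0.3297] h 10.1 q6 0.04 F [ 0.1 -0.1 -0.7] gap 0.0589 ff 43.8
```

>>> jog_arm --grip '[0.6,0.6,0.6,0.6,0.6,0.6,0.6,0.6]' --translation '[[-3.62,-1.18,0],[-3.62,-1.18,0],[-3.62,-1.18,0],[-3.62,-1.18,0],[-3.62,-1.18,0],[-3.62,-1.18,0],[-3.62,-1.18,0],[0,0,0]]' --turn '[[0,0,0],[0,0,0],[0,0,0],[0,0,0],[0,0,0],[0,0,0],[0,0,0],[0,0,0]]'

```text
t: 13.0
tcp_pos: [0.5975, -0.0147, 0.3299]
tcp_rot: [2.023, 2.4, -0.005]
ft_force: [0.4, 0.9, -1.5]
finger_gap: 0.0586
finger_force: 43.8
```

>>> jog_arm --grip '[0.6,0.6,0.6]' --translation '[[0,0,2],[0,0,0],[0,0,0]]' --turn '[[0,0,0],[0,0,0],[0,0,0]]'

```text
t: 13.25
tcp_pos: [0.5976, -0.0082, 0.3089]
tcp_rot: [-2.015, -2.407, 0.002]
ft_force: [-0.6, 0.8, -0.6]
finger_gap: 0.0591
finger_force: 43.8
```

```bash
python3 - <<'E'
from h import *
t=r.snapshot("top");s=r.snapshot("side")
plan(.598,-.0085,.25,10.2)
cv2.imwrite("pics/c6.png",np.hstack([ortho("top",t,.59,-.01,.115,.1,400),ortho("side",s,.59,-.01,.115,.1,400)]))
E
```

```text
t13.35 turn z 0.0005 shift cm [-0.06 -0.04  6.02] tilt [ 0.1 -0. ] now [ 0.5983 -0.0078  0.3102] h 10.2 q6 -0.38 F [-0.3  0.8 -1.2] gap 0.0589 ff 43.8
```

View pics/c6.png

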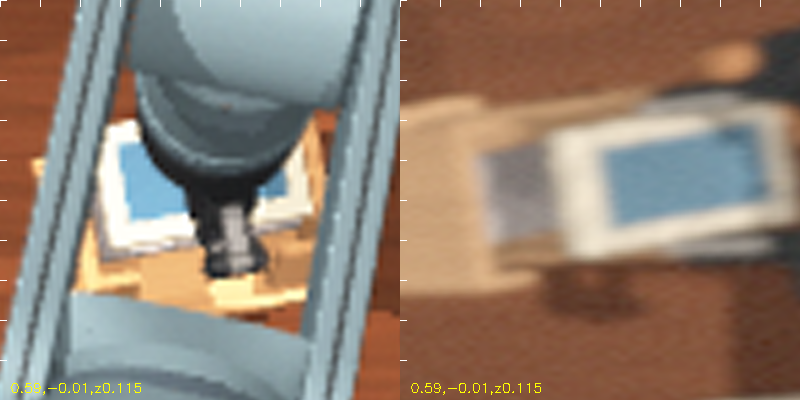

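The top view puts the held saucer's centre at (0.597, -0.0087), on the lift's centre and squarely over the opening. The grey platform is visible below it. I lower it.

>>> jog_arm --grip '[0.6,0.6,0.6,0.6,0.6,0.6,0.6,0.6]' --translation '[[0,0,1],[0,0,1],[0,0,1],[0,0,1],[0,0,1],[0,0,0.5],[0,0,0.3],[0,0,0]]' --turn '[[0,0,0],[0,0,0],[0,0,0],[0,0,0],[0,0,0],[0,0,0],[0,0,0],[0,0,0]]'

```text
t: 14.02
tcp_pos: [0.5979, -0.0082, 0.2508]
tcp_rot: [-2.013, -2.41, 0.001]
ft_force: [0.1, 0.7, -0.4]
finger_gap: 0.0587
finger_force: 44.0
```

>>> jog_arm --grip '[0.6,0.6]' --translation '[[0,0,0],[0,0,0]]' --turn '[[0,0,0],[0,0,0]]'

```text
t: 14.18
tcp_pos: [0.5983, -0.0084, 0.2522]
tcp_rot: [2.014, 2.41, 0.0]
ft_force: [-0.9, 0.5, -0.1]
finger_gap: 0.0587
finger_force: 44.0
```

>>> jog_arm --grip '[0.6,0.6,0.25,0.12,0,0,0,0]' --translation '[[0,0,0.2],[0,0,0],[0,0,0],[0,0,0],[0,0,0],[0,0,0],[0,0,-1],[0,0,-2]]' --turn '[[0,0,0],[0,0,0],[0,0,0],[0,0,0],[0,0,0],[0,0,0],[0,0,0],[0,0,0]]'

```text
t: 14.85
tcp_pos: [0.5972, -0.0082, 0.278]
tcp_rot: [-2.011, -2.407, 0.004]
ft_force: [0.4, -1.1, 0.6]
finger_gap: 0.0853
finger_force: 0.0
```

>>> jog_arm --grip '[0,0,0,0,0,0,0,0]' --translation '[[0,0,-4],[0,0,-4],[-3.5,0,0],[-3.5,0,0],[-3.5,0,0],[-3.5,0,0],[0,0,0],[0,0,0]]' --turn '[[0,0,0],[0,0,0],[0,0,0],[0,0,0],[0,0,0],[0,0,0],[0,0,0.11],[0,0,0.11]]'

```text
t: 15.52
tcp_pos: [0.6231, -0.1487, 0.3603]
tcp_rot: [2.275, 2.165, 0.0]
ft_force: [-0.7, -0.1, 0.5]
finger_gap: 0.0856
finger_force: 0.0
```

```bash
python3 - <<'E'
from h import *
t=r.snapshot("top");s=r.snapshot("side")
for b in blobs("top",t,*BLUE,.010): 
        if 30<b[0][3]<100: print(b)
for b in blobs("top",t,*BLUE,.0904): 
        if 30<b[0][3]<100: print("z.09",b)
plan(.443,-.0857,.30,-6.4)
cv2.imwrite("pics/c7.png",np.hstack([ortho("top",t,.60,-.01,.09,.1,400),ortho("side",s,.60,-.01,.09,.1,400)]))
E
```

```text
(array([ 453.8, -260.5,   36.7,   74.8,   94.7]), array([438., 283.]))
(array([615.4, -13. ,  38.4,  79.6, 100.3]), array([351., 227.]))
z.09 (array([ 445.8, -244. ,   34.8,   71. ,   94.7]), array([438., 283.]))
z.09 (array([599.3,  -8.9,  36.5,  75.6, 100.3]), array([351., 227.]))
t15.62 turn z 0.0682 shift cm [  4.07 -18.57   6.03] tilt [ 0.3 -0. ] now [ 0.623  -0.1469  0.3603] h -2.5 q6 -0.36 F [-0.6 -0.4  0.5] gap 0.0857 ff 0.0
```

View pics/c7.png

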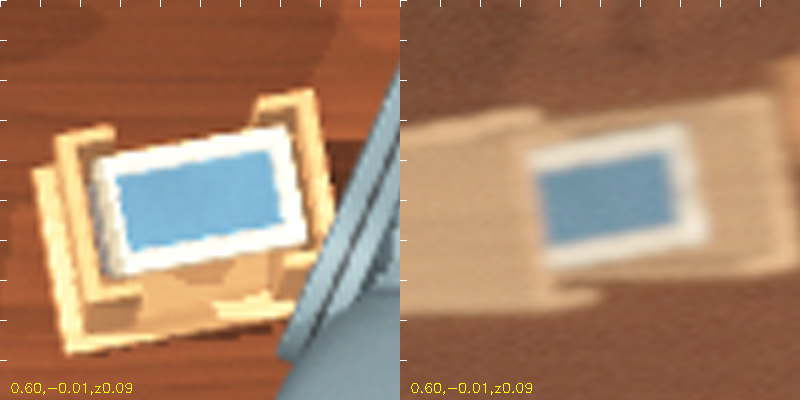

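Saucer C lies flat and square in the lift at (0.599, -0.009), yaw 10.3°. Next is saucer A.

>>> jog_arm --grip '[0.1,0.1,0.1,0.1,0.1,0.1,0.1,0.1]' --translation '[[0,0,0],[0.8,-3.7,0],[0.8,-3.7,0],[0.8,-3.7,0],[0.8,-3.7,0],[0.9,-3.8,0],[0,0,3],[0,0,3]]' --turn '[[0,0,0.068],[0,0,0],[0,0,0],[0,0,0],[0,0,0],[0,0,0],[0,0,0],[0,0,0]]'

```text
t: 16.28
tcp_pos: [0.4415, -0.084, 0.3023]
tcp_rot: [2.328, 2.098, 0.005]
ft_force: [1.3, -0.8, 0.6]
finger_gap: 0.0767
finger_force: 0.0
```

```bash
python3 - <<'E'
from h import *
s=r.snapshot("side");t=r.snapshot("top")
for n,i in(("side",s),("top",t)):
    for b in blobs(n,i,(85,50,50),(125,255,255),.010,60): 
        if 30<b[0][3]<100: print(n,b)
plan(.443,-.0857,.171,-6.4)
E
```

```text
side (array([443.8, -83.8,  31.3,  64.7,  87. ]), array([357., 232.]))
side (array([ 608.9, -112.4,   35.4,   64.1,  100.5]), array([300., 225.]))
side (array([ 454. , -259.3,   31.5,   60.2,   91.1]), array([351., 196.]))
side (array([ 481.3, -678.6,   67.6,   82.4,   91.2]), array([341., 134.]))
top (array([444.7, -71. ,  31. ,  36.8, 168.8]), array([371., 287.]))
top (array([ 454. , -261.4,   38.1,   76.7,   94.9]), array([440., 283.]))
top (array([616.1, -13.7,  39.9,  81.3, 100.3]), array([351., 226.]))
t16.38 turn z 0.0067 shift cm [-0.17  0.27 12.65] tilt [-5.5  2.6] now [ 0.4405 -0.0837  0.2975] h -6.0 q6 -0.33 F [-0.7  0.6  0.5] gap 0.0769 ff 0.0
```

>>> jog_arm --grip '[0.1,0.1,0.1,0.1,0.1,0.1,0.1]' --translation '[[-0.1,0.2,3],[0,0,3],[0,0,3],[0,0,2.5],[0,0,0.5],[0,0,0],[0,0,0]]' --turn '[[0,0,0],[0,0,0],[0,0,0],[0,0,0],[0,0,0],[0,0,0],[0,0,0]]'

```text
t: 16.97
tcp_pos: [0.4456, -0.0866, 0.1809]
tcp_rot: [2.337, 2.098, 0.001]
ft_force: [0.8, 0.2, 0.5]
finger_gap: 0.0767
finger_force: 0.0
```

```bash
python3 -c "
from h import *
plan(.443,-.0857,.171,-6.4)"
```

```text
t16.97 turn z 0.0040 shift cm [ 0.06 -0.26  0.99] tilt [ 1.1 -0.5] now [ 0.4456 -0.0866  0.1809] h -6.2 q6 -0.33 F [0.8 0.2 0.5] gap 0.0767 ff 0.0
```

>>> jog_arm --grip '[0.1,0.1,0.1,0.1]' --translation '[[0,-0.2,0.5],[0,0,0.5],[0,0,0],[0,0,0]]' --turn '[[0,0,0],[0,0,0],[0,0,0],[0,0,0]]'

```text
t: 17.3
tcp_pos: [0.4426, -0.0861, 0.1701]
tcp_rot: [2.339, 2.097, 0.0]
ft_force: [0.0, 0.1, 0.2]
finger_gap: 0.0769
finger_force: 0.0
```

>>> jog_arm --grip '[0.25,0.25,0.25,0.6,0.6,0.6,0.6]' --translation '[[0,0,0],[0,0,0],[0,0,0],[0,0,0],[0,0,0],[0,0,0],[0,0,0]]' --turn '[[0,0,0],[0,0,0],[0,0,0],[0,0,0],[0,0,0],[0,0,0],[0,0,0]]'

```text
t: 17.88
tcp_pos: [0.4425, -0.0861, 0.1702]
tcp_rot: [2.339, 2.097, 0.0]
ft_force: [-1.4, 0.9, 5.8]
finger_gap: 0.0589
finger_force: 42.6
```

>>> jog_arm --grip '[0.6,0.6,0.6,0.6,0.6,0.6,0.6,0.6]' --translation '[[0,0,-1],[0,0,-3],[0,0,-4],[0,0,-4],[0,0,-4],[0,0,0],[0,0,0],[0,0,0]]' --turn '[[0,0,0],[0,0,0],[0,0,0],[0,0,0],[0,0,0],[0,0,-0.095],[0,0,-0.095],[0,0,-0.095]]'

```text
t: 18.55
tcp_pos: [0.4424, -0.086, 0.3307]
tcp_rot: [2.011, 2.411, 0.001]
ft_force: [-0.3, -0.0, -1.6]
finger_gap: 0.0587
finger_force: 44.2
```

```bash
python3 -c "
from h import *
plan(.599,-.0088,.31,10.3)"
```

```text
t18.55 turn z 0.0010 shift cm [ 4.8  16.79  2.07] tilt [ 1.8 -0.9] now [ 0.4424 -0.086   0.3307] h 10.4 q6 -0.62 F [-0.3 -0.  -1.6] gap 0.0587 ff 44.2
```

>>> jog_arm --grip '[0.6,0.6,0.6,0.6,0.6,0.6,0.6,0.6]' --translation '[[0.96,3.36,0],[0.96,3.36,0],[0.96,3.36,0],[0.96,3.36,0],[0.96,3.36,0],[0,0,0],[0,0,2],[0,0,0]]' --turn '[[0,0,0],[0,0,0],[0,0,0],[0,0,0],[0,0,0],[0,0,0],[0,0,0],[0,0,0]]'

```text
t: 19.22
tcp_pos: [0.5985, -0.0088, 0.306]
tcp_rot: [-2.013, -2.405, 0.005]
ft_force: [-1.6, 0.2, -1.7]
finger_gap: 0.0585
finger_force: 44.2
```

```bash
python3 - <<'E'
from h import *
plan(.599,-.0088,.253,10.3)
t=r.snapshot("top");cv2.imwrite("pics/t8.png",ortho("top",t,.60,-.01,.15,.1,400))
E
```

```text
t19.22 turn z -0.0027 shift cm [-0.01  0.05  5.3 ] tilt [-6.5  1.2] now [ 0.5985 -0.0088  0.306 ] h 10.1 q6 -0.38 F [-1.6  0.2 -1.7] gap 0.0585 ff 44.2
```

View pics/t8.png

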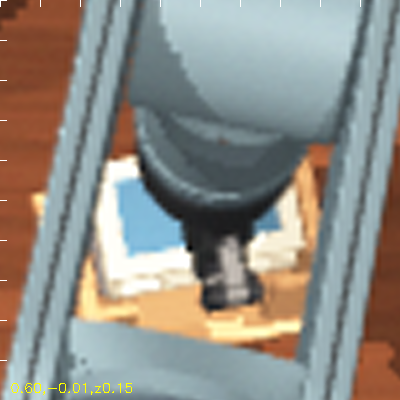

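The held saucer sits at about (0.598, -0.008), over the pile. I lower it.

>>> jog_arm --grip '[0.6,0.6,0.6,0.6,0.6,0.6,0.6,0.6]' --translation '[[0,0,0],[0,0,1],[0,0,1],[0,0,1],[0,0,1],[0,0,0.8],[0,0,0.5],[0,0,0]]' --turn '[[0,0,0],[0,0,0],[0,0,0],[0,0,0],[0,0,0],[0,0,0],[0,0,0],[0,0,0]]'

```text
t: 19.93
tcp_pos: [0.5991, -0.0094, 0.2552]
tcp_rot: [-2.016, -2.406, 0.002]
ft_force: [-0.4, -0.9, 0.4]
finger_gap: 0.0586
finger_force: 44.4
```

>>> jog_arm --grip '[0.6,0.6]' --translation '[[0,0,0],[0,0,0]]' --turn '[[0,0,0],[0,0,0]]'

```text
t: 20.1
tcp_pos: [0.5997, -0.0094, 0.2571]
tcp_rot: [2.017, 2.408, 0.0]
ft_force: [0.2, 0.7, 0.7]
finger_gap: 0.0585
finger_force: 44.4
```

Force shows contact. I go down 3.5 mm more and release.

>>> jog_arm --grip '[0.6,0.6,0.25,0.12,0,0,0,0]' --translation '[[0,0,0.35],[0,0,0],[0,0,0],[0,0,0],[0,0,0],[0,0,0],[0,0,-1],[0,0,-2]]' --turn '[[0,0,0],[0,0,0],[0,0,0],[0,0,0],[0,0,0],[0,0,0],[0,0,0],[0,0,0]]'

```text
t: 20.77
tcp_pos: [0.5986, -0.0092, 0.2816]
tcp_rot: [-2.015, -2.404, 0.004]
ft_force: [0.0, 0.5, 0.2]
finger_gap: 0.0856
finger_force: 0.0
```

>>> jog_arm --grip '[0,0,0,0,0,0,0,0]' --translation '[[0,0,-4],[0,0,-4],[-3.5,0,0],[-3.5,0,0],[-3.5,0,0],[-3.5,0,0],[-3.5,-2,0],[0,-3,0]]' --turn '[[0,0,0],[0,0,0],[0,0,0],[0,0,0],[0,0,0],[0,0,0],[0,0,0.1],[0,0,0]]'

```text
t: 21.43
tcp_pos: [0.582, -0.1937, 0.3634]
tcp_rot: [2.141, 2.292, -0.002]
ft_force: [-1.0, -1.0, 0.3]
finger_gap: 0.0854
finger_force: 0.0
```

```bash
python3 - <<'E'
from h import *
s=r.snapshot("side");t=r.snapshot("top")
for z in(.01,.0934):
  for n,i in(("side",s),("top",t)):
    for b in blobs(n,i,(85,60,70),(125,255,255),z,60): 
        if 30<b[0][3]<85 and abs(b[0][1])<400: print(z,n,b)
plan(.4536,-.2607,.30,4.7)
E
```

```text
0.01 side (array([ 610. , -115.1,   34. ,   67.3,   99.7]), array([299., 225.]))
0.01 side (array([ 453.9, -258.5,   27.6,   60.2,   96. ]), array([351., 197.]))
0.01 top (array([617.9, -13.6,  39.5,  80.9,  99.8]), array([351., 226.]))
0.0934 side (array([601.6, -12. ,  30.5,  60.4,  99.7]), array([299., 225.]))
0.0934 side (array([ 461.5, -140.6,   24.8,   54. ,   96. ]), array([351., 197.]))
0.0934 top (array([601.1,  -9.4,  37.5,  76.7,  99.8]), array([351., 226.]))
t21.53 turn z -0.0098 shift cm [ -6.11 -12.92   6.29] tilt [-4.2  1.3] now [ 0.5774 -0.1892  0.3629] h 4.1 q6 -0.57 F [0.3 0.3 0. ] gap 0.0858 ff 0.0
```

>>> jog_arm --grip '[0.1,0.1,0.1,0.1,0.1,0.1,0.1,0.1]' --translation '[[-1.53,-3.23,0],[-1.53,-3.23,0],[-1.53,-3.23,0],[-1.53,-3.23,0],[0,0,4],[0,0,4],[0,0,4],[0,0,3.5]]' --turn '[[0,0,-0.01],[0,0,0],[0,0,0],[0,0,0],[0,0,0],[0,0,0],[0,0,0],[0,0,0]]'

```text
t: 22.2
tcp_pos: [0.457, -0.259, 0.2075]
tcp_rot: [2.123, 2.314, 0.001]
ft_force: [-0.2, 0.3, 0.6]
finger_gap: 0.0767
finger_force: 0.0
```

>>> jog_arm --grip '[0.1,0.1,0.1]' --translation '[[0,0,1.5],[0,0,0],[0,0,0]]' --turn '[[0,0,0],[0,0,0],[0,0,0]]'

```text
t: 22.45
tcp_pos: [0.4574, -0.259, 0.1933]
tcp_rot: [-2.123, -2.315, -0.0]
ft_force: [0.4, -0.4, -0.0]
finger_gap: 0.0771
finger_force: 0.0
```

```bash
python3 -c "
from h import *
plan(.4536,-.2607,.1705,4.7)"
```

```text
t22.45 turn z 0.0046 shift cm [-0.13 -0.4   2.28] tilt [-0.5  0.7] now [ 0.4574 -0.259   0.1933] h 5.0 q6 -0.81 F [ 0.4 -0.4 -0. ] gap 0.0771 ff 0.0
```

>>> jog_arm --grip '[0.1,0.1,0.1,0.1,0.1]' --translation '[[-0.1,-0.4,0.8],[0,0,1],[0,0,0.45],[0,0,0],[0,0,0]]' --turn '[[0,0,0],[0,0,0],[0,0,0],[0,0,0],[0,0,0]]'

```text
t: 22.87
tcp_pos: [0.453, -0.2606, 0.1708]
tcp_rot: [-2.124, -2.315, -0.0]
ft_force: [-0.5, 0.2, -0.8]
finger_gap: 0.0764
finger_force: 0.0
```

>>> jog_arm --grip '[0.25,0.25,0.25,0.6,0.6,0.6,0.6]' --translation '[[0,0,0],[0,0,0],[0,0,0],[0,0,0],[0,0,0],[0,0,0],[0,0,0]]' --turn '[[0,0,0],[0,0,0],[0,0,0],[0,0,0],[0,0,0],[0,0,0],[0,0,0]]'

```text
t: 23.45
tcp_pos: [0.4531, -0.2607, 0.1714]
tcp_rot: [2.123, 2.314, -0.0]
ft_force: [-1.3, 0.1, 4.5]
finger_gap: 0.0585
finger_force: 43.0
```

>>> jog_arm --grip '[0.6,0.6,0.6,0.6,0.6,0.6,0.6,0.6]' --translation '[[0,0,-1],[0,0,-3],[0,0,-4],[0,0,-4],[0,0,-4],[0,0,0],[0,0,0],[0,0,0]]' --turn '[[0,0,0],[0,0,0],[0,0,0],[0,0,0],[0,0,0],[0,0,-0.095],[0,0,0],[0,0,0]]'

```text
t: 24.12
tcp_pos: [0.4526, -0.2602, 0.3308]
tcp_rot: [-2.014, -2.411, -0.0]
ft_force: [0.2, 0.0, -2.5]
finger_gap: 0.0587
finger_force: 44.1
```

```bash
python3 -c "
from h import *
plan(.5985,-.0088,.31,10.2)"
```

```text
t24.12 turn z 0.0008 shift cm [22.16 18.81  2.08] tilt [-0.2  0.2] now [ 0.4526 -0.2602  0.3308] h 10.2 q6 -0.91 F [ 0.2  0.  -2.5] gap 0.0587 ff 44.1
```

>>> jog_arm --grip '[0.6,0.6,0.6,0.6,0.6,0.6,0.6,0.6]' --translation '[[2.77,2.35,0],[2.77,2.35,0],[2.77,2.35,0],[2.77,2.35,0],[2.77,2.35,0],[2.77,2.35,0],[2.77,2.35,0],[2.77,2.35,0]]' --turn '[[0,0,0],[0,0,0],[0,0,0],[0,0,0],[0,0,0],[0,0,0],[0,0,0],[0,0,0]]'

```text
t: 24.78
tcp_pos: [0.5979, -0.0069, 0.3282]
tcp_rot: [-2.012, -2.407, 0.004]
ft_force: [0.6, -0.3, -1.8]
finger_gap: 0.0584
finger_force: 44.1
```

>>> jog_arm --grip '[0.6,0.6,0.6,0.6]' --translation '[[0,0,0],[0,0,2],[0,0,0],[0,0,0]]' --turn '[[0,0,0],[0,0,0],[0,0,0],[0,0,0]]'

```text
t: 25.12
tcp_pos: [0.5969, -0.0086, 0.3079]
tcp_rot: [-2.009, -2.407, 0.005]
ft_force: [0.1, -0.0, -1.5]
finger_gap: 0.0582
finger_force: 44.2
```

```bash
python3 - <<'E'
from h import *
plan(.599,-.0088,.257,10.2)
t=r.snapshot("top");cv2.imwrite("pics/t9.png",ortho("top",t,.60,-.01,.15,.1,400))
E
```

```text
t25.12 turn z 0.0018 shift cm [-0.06  0.2   5.09] tilt [-6.8  1.3] now [ 0.5969 -0.0086  0.3079] h 10.3 q6 -0.38 F [ 0.1 -0.  -1.5] gap 0.0582 ff 44.2
```

View pics/t9.png

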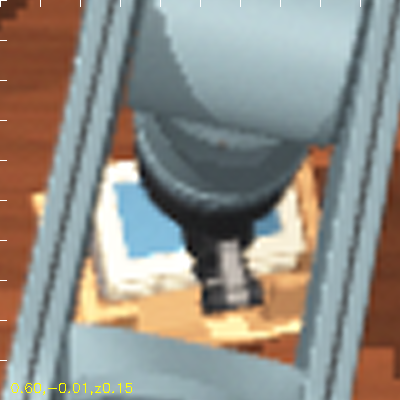

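The saucer is over the pile as before, its lower edge running (108,288)-(303,247). I lower it, press lightly and release.

>>> jog_arm --grip '[0.6,0.6,0.6,0.6,0.6,0.6,0.6,0.6]' --translation '[[0,0,0],[0,0,1],[0,0,1],[0,0,1],[0,0,1],[0,0,0.6],[0,0,0.4],[0,0,0]]' --turn '[[0,0,0],[0,0,0],[0,0,0],[0,0,0],[0,0,0],[0,0,0],[0,0,0],[0,0,0]]'

```text
t: 25.83
tcp_pos: [0.5977, -0.0088, 0.2594]
tcp_rot: [-2.01, -2.412, 0.002]
ft_force: [0.4, 0.1, -0.1]
finger_gap: 0.0581
finger_force: 44.3
```

>>> jog_arm --grip '[0.6,0.6,0.6,0.6]' --translation '[[0,0,0],[0,0,0.35],[0,0,0],[0,0,0]]' --turn '[[0,0,0],[0,0,0],[0,0,0],[0,0,0]]'

```text
t: 26.17
tcp_pos: [0.5983, -0.0088, 0.2576]
tcp_rot: [2.011, 2.412, 0.001]
ft_force: [0.6, 0.1, 0.1]
finger_gap: 0.0585
finger_force: 44.4
```

>>> jog_arm --grip '[0.6,0.6,0.25,0.12,0,0,0,0]' --translation '[[0,0,0.1],[0,0,0],[0,0,0],[0,0,0],[0,0,0],[0,0,0],[0,0,-1],[0,0,-2]]' --turn '[[0,0,0],[0,0,0],[0,0,0],[0,0,0],[0,0,0],[0,0,0],[0,0,0],[0,0,0]]'

```text
t: 26.83
tcp_pos: [0.5971, -0.0086, 0.2845]
tcp_rot: [-2.009, -2.409, 0.004]
ft_force: [-0.1, -0.3, 0.1]
finger_gap: 0.0852
finger_force: 0.0
```

>>> jog_arm --grip '[0,0,0,0,0,0,0,0]' --translation '[[0,0,-4],[0,0,-4],[-3.5,0,0],[-3.5,0,0],[-3.5,0,0],[-3.5,0,0],[-3.5,0,0],[0,0,0]]' --turn '[[0,0,0],[0,0,0],[0,0,0],[0,0,0],[0,0,0],[0,0,0],[0,0,0],[0,0,0]]'

```text
t: 27.5
tcp_pos: [0.6299, -0.1873, 0.3668]
tcp_rot: [2.015, 2.405, -0.003]
ft_force: [-0.4, 0.2, 0.1]
finger_gap: 0.0854
finger_force: 0.0
```

```bash
python3 - <<'E'
from h import *
s=r.snapshot("side");t=r.snapshot("top")
for n,i in(("side",s),("top",t)):
    for b in blobs(n,i,(85,60,70),(125,255,255),.0964,60): 
        if 30<b[0][3]<85 and abs(b[0][1])<400: print(n,b)
plan(.6626,-.2662,.30,7.7)
w=np.hstack([ortho("side",s,.60,-.01,.096,.1,400),ortho("side",s,.66,-.27,.012,.1,400)])
cv2.imwrite("pics/c10.png",w)
E
```

```text
side (array([600. ,  -9.5,  30.6,  62.4, 100.8]), array([300., 224.]))
top (array([599.6,  -8.9,  37.5,  76.2, 100.6]), array([351., 226.]))
t27.60 turn z 0.0438 shift cm [-8.73  2.17  6.64] tilt [0.  0.2] now [ 0.6294 -0.1826  0.3664] h 10.2 q6 -0.63 F [-0.4  0.  -0. ] gap 0.0853 ff 0.0
```

View pics/c10.png

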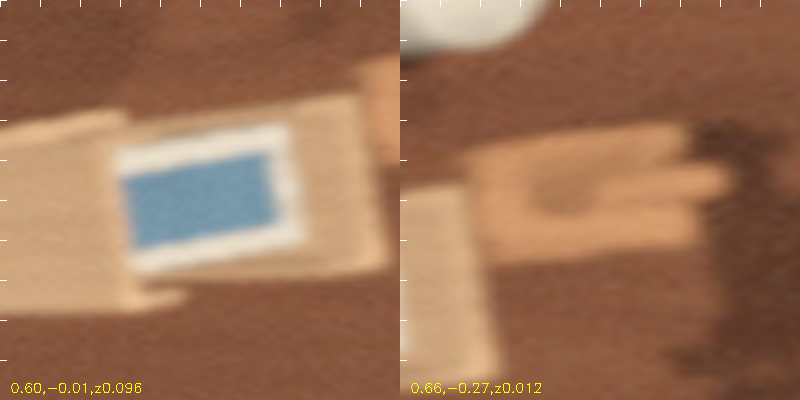

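The pile is square and flat at (0.5996, -0.009), and the lid's right edge at (690,182) shows it has not moved. Next I grip the lid's handle.

>>> jog_arm --grip '[0.6,0.6,0.6,0.6,0.6,0.6,0.6,0.6]' --translation '[[0,0,0],[-2.9,0.7,0],[-2.9,0.7,0],[-2.9,0.75,0],[0,0,4],[0,0,4],[0,0,3],[0,0,0]]' --turn '[[0,0,0.044],[0,0,0],[0,0,0],[0,0,0],[0,0,0],[0,0,0],[0,0,0],[0,0,0]]'

```text
t: 28.27
tcp_pos: [0.6604, -0.2614, 0.2484]
tcp_rot: [-2.054, -2.359, 0.003]
ft_force: [-1.1, 0.9, -1.2]
finger_gap: 0.0339
finger_force: 0.0
```

>>> jog_arm --grip '[0.6,0.6]' --translation '[[0,0,0],[0,0,0]]' --turn '[[0,0,0],[0,0,0]]'

```text
t: 28.43
tcp_pos: [0.6637, -0.2635, 0.2588]
tcp_rot: [2.061, 2.367, 0.001]
ft_force: [0.6, 0.2, 0.7]
finger_gap: 0.0342
finger_force: 0.0
```

```bash
python3 -c "
from h import *
plan(.6626,-.2662,.189,7.7)"
```

```text
t28.43 turn z 0.0038 shift cm [-0.25 -0.14  6.98] tilt [ 2.8 -1.5] now [ 0.6637 -0.2635  0.2588] h 7.9 q6 -0.67 F [0.6 0.2 0.7] gap 0.0342 ff 0.0
```

>>> jog_arm --grip '[0.6,0.6,0.6,0.6,0.6,0.6]' --translation '[[-0.2,-0.1,2.5],[0,0,2.5],[0,0,1],[0,0,0.5],[0,0,0],[0,0,0]]' --turn '[[0,0,0],[0,0,0],[0,0,0],[0,0,0],[0,0,0],[0,0,0]]'

```text
t: 28.93
tcp_pos: [0.6628, -0.2665, 0.1933]
tcp_rot: [2.062, 2.366, 0.001]
ft_force: [0.9, -0.2, 0.8]
finger_gap: 0.0342
finger_force: 0.0
```

```bash
python3 -c "
from h import *
plan(.6626,-.2662,.189,7.7)"
```

```text
t28.93 turn z 0.0028 shift cm [ 0.03 -0.01  0.43] tilt [ 2.5 -1.5] now [ 0.6628 -0.2665  0.1933] h 7.9 q6 -0.68 F [ 0.9 -0.2  0.8] gap 0.0342 ff 0.0
```

>>> jog_arm --grip '[0.6,0.6,0.7,0.9,0.95,0.95,0.95,0.95]' --translation '[[0,0,0.35],[0,0,0],[0,0,0],[0,0,0],[0,0,0],[0,0,0],[0,0,0],[0,0,0]]' --turn '[[0,0,0],[0,0,0],[0,0,0],[0,0,0],[0,0,0],[0,0,0],[0,0,0],[0,0,0]]' --grip_force 50

```text
t: 29.6
tcp_pos: [0.6623, -0.2664, 0.1885]
tcp_rot: [2.063, 2.367, 0.0]
ft_force: [-1.1, 0.4, 5.3]
finger_gap: 0.0146
finger_force: 50.6
```

>>> jog_arm --grip '[0.95,0.95,0.95,0.95,0.95,0.95,0.95,0.95]' --translation '[[0,0,-1],[0,0,-3],[0,0,-4],[0,0,-4],[0,0,-3],[0,0,0],[0,0,0],[0,0,0]]' --turn '[[0,0,0],[0,0,0],[0,0,0],[0,0,0],[0,0,0],[0,0,-0.04],[0,0,0],[0,0,0]]'

```text
t: 30.27
tcp_pos: [0.6615, -0.266, 0.337]
tcp_rot: [-2.016, -2.407, 0.001]
ft_force: [-0.2, 0.3, -2.5]
finger_gap: 0.0148
finger_force: 49.8
```

```bash
python3 -c "
from h import *
plan(.599,-.0088,.31,10.2)"
```

```text
t30.27 turn z -0.0019 shift cm [26.42 -1.6   2.7 ] tilt [-1.7  0.9] now [ 0.6615 -0.266   0.337 ] h 10.1 q6 -0.71 F [-0.2  0.3 -2.5] gap 0.0148 ff 49.8
```

>>> jog_arm --grip '[0.95,0.95,0.95,0.95,0.95,0.95,0.95,0.95]' --translation '[[3.77,-0.23,0],[3.77,-0.23,0],[3.77,-0.23,0],[3.77,-0.23,0],[3.77,-0.23,0],[3.77,-0.23,0],[3.78,-0.23,0],[0,0,0]]' --turn '[[0,0,0],[0,0,0],[0,0,0],[0,0,0],[0,0,0],[0,0,0],[0,0,0],[0,0,0]]'

```text
t: 30.93
tcp_pos: [0.5968, -0.0028, 0.3353]
tcp_rot: [-2.006, -2.406, 0.002]
ft_force: [-0.3, 0.4, -2.6]
finger_gap: 0.0148
finger_force: 49.7
```

>>> jog_arm --grip '[0.95,0.95,0.95,0.95]' --translation '[[0,0,1],[0,0,0],[0,0,0],[0,0,0]]' --turn '[[0,0,0],[0,0,0],[0,0,0],[0,0,0]]'

```text
t: 31.27
tcp_pos: [0.5998, -0.0106, 0.3265]
tcp_rot: [-2.018, -2.406, 0.002]
ft_force: [0.2, 0.1, -1.8]
finger_gap: 0.0154
finger_force: 49.7
```

```bash
python3 - <<'E'
from h import *
plan(.599,-.0088,.275,10.2)
t=r.snapshot("top");s=r.snapshot("side");cv2.imwrite("pics/c11.png",np.hstack([ortho("top",t,.60,-.01,.15,.1,400),ortho("side",s,.60,-.01,.15,.1,400)]))
E
```

```text
t31.27 turn z -0.0030 shift cm [ 0.19 -0.05  5.15] tilt [-2.   0.1] now [ 0.5998 -0.0106  0.3265] h 10.0 q6 -0.38 F [ 0.2  0.1 -1.8] gap 0.0154 ff 49.7
```

View pics/c11.png

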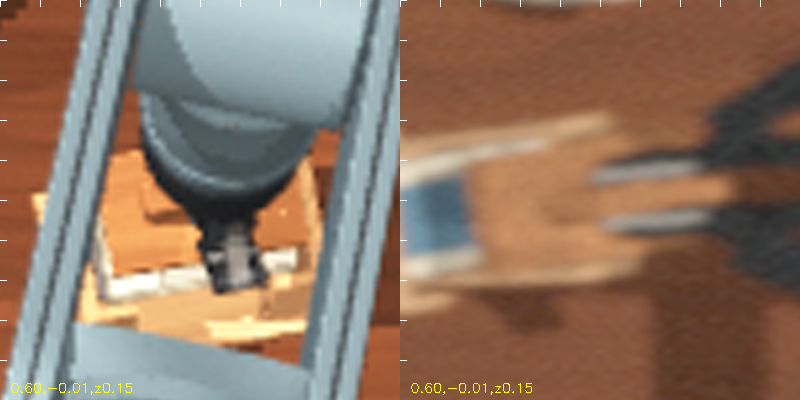

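In the top view the lid's near-left corner is at (110,277) at z = 0.15, which matches where the saucers were before lowering, so it is aligned. I lower it.

>>> jog_arm --grip '[0.95,0.95,0.95,0.95,0.95,0.95,0.95,0.95]' --translation '[[0.1,0,0.5],[0,0,1],[0,0,1],[0,0,1],[0,0,0.6],[0,0,0.3],[0,0,0],[0,0,0]]' --turn '[[0,0,0],[0,0,0],[0,0,0],[0,0,0],[0,0,0],[0,0,0],[0,0,0],[0,0,0]]'

```text
t: 32.03
tcp_pos: [0.5995, -0.0082, 0.2836]
tcp_rot: [-2.016, -2.409, 0.0]
ft_force: [-0.3, 0.5, -1.0]
finger_gap: 0.0151
finger_force: 49.8
```

>>> jog_arm --grip '[0.95,0.95,0.95,0.95]' --translation '[[0,0,0.4],[0,0,0],[0,0,0.3],[0,0,0]]' --turn '[[0,0,0],[0,0,0],[0,0,0],[0,0,0]]'

```text
t: 32.37
tcp_pos: [0.5996, -0.0082, 0.2767]
tcp_rot: [2.016, 2.409, 0.001]
ft_force: [0.6, 0.6, 0.7]
finger_gap: 0.0151
finger_force: 50.0
```

```bash
python3 -c "
from h import *
plan(.599,-.0088,.275,10.2)"
```

```text
t32.37 turn z -0.0010 shift cm [-0.04 -0.07  0.17] tilt [ 0.8 -0.1] now [ 0.5996 -0.0082  0.2767] h 10.1 q6 -0.38 F [0.6 0.6 0.7] gap 0.0151 ff 50.0
```

>>> jog_arm --grip '[0.95,0.95,0.75,0.65,0.6,0.6,0.6,0.6]' --translation '[[0,0,0.1],[0,0,0],[0,0,0],[0,0,0],[0,0,0],[0,0,-1],[0,0,-2],[0,0,-4]]' --turn '[[0,0,0],[0,0,0],[0,0,0],[0,0,0],[0,0,0],[0,0,0],[0,0,0],[0,0,0]]'

```text
t: 33.03
tcp_pos: [0.5981, -0.008, 0.3425]
tcp_rot: [-2.011, -2.403, 0.007]
ft_force: [1.2, 0.1, -0.6]
finger_gap: 0.0343
finger_force: 0.0
```

>>> jog_arm --grip '[0.6,0.6,0.6,0.6,0.6,0.6,0.6,0.6]' --translation '[[0,0,-2],[-3.8,0,0],[-3.8,0,0],[-3.8,0,0],[-3.8,0,0],[-3.8,0,0],[0,0,0],[0,0,0]]' --turn '[[0,0,0],[0,0,0],[0,0,0],[0,0,0],[0,0,0],[0,0,0],[0,0,0.11],[0,0,0.11]]'

```text
t: 33.7
tcp_pos: [0.6329, -0.1983, 0.366]
tcp_rot: [2.278, 2.163, -0.0]
ft_force: [-0.2, 1.4, -0.6]
finger_gap: 0.0344
finger_force: 0.0
```

```bash
python3 - <<'E'
from h import *
t=r.snapshot("top");s=r.snapshot("side")
plan(.5375,-.4385,.36,-13.4)
for b in blobs("side",s,(50,90,50),(85,255,255),.034): print("green",b)
cv2.imwrite("pics/c12.png",np.vstack([np.hstack([ortho("top",t,.60,-.01,.099,.1,300),ortho("side",s,.60,-.01,.099,.1,300)]),np.hstack([ortho("top",t,.53,-.43,.152,.08,300),ortho("top",t,.53,-.43,.02,.08,300)])]))
E
```

```text
t33.80 turn z 0.1883 shift cm [-25.78  -3.66   0.62] tilt [ 0.2 -0. ] now [ 0.6328 -0.1962  0.3662] h -2.6 q6 -0.42 F [-0.4  0.7  0.4] gap 0.0341 ff 0.0
green (array([514.1, 395.2,  56.9,  99.8, 100.1]), array([333., 376.]))
```

View pics/c12.png

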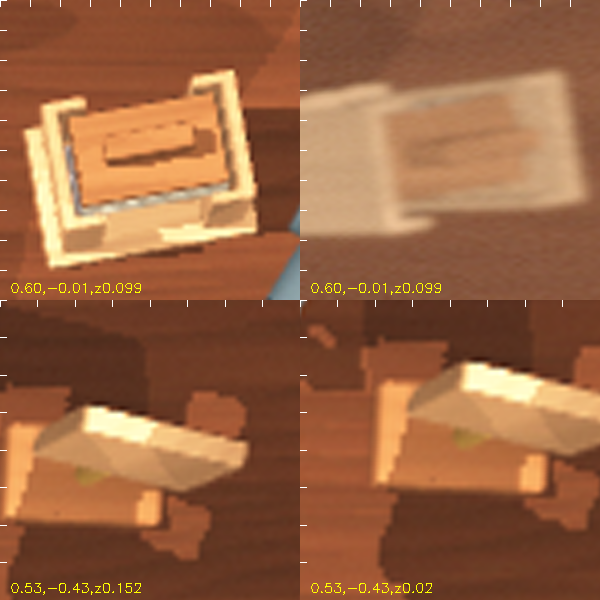

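The lid sits handle up and square on the pile, and the lift is intact. The sign pivot, from the panel's top edge and the foot corners, is (0.5374, -0.437). The panel normal is -13.6° and the foot axis -2.65°, so the joint starts at about -0.19 rad. Next I go to the sign.

>>> jog_arm --grip '[0.6,0.6,0.6,0.6,0.6,0.6,0.6,0.6]' --translation '[[0,0,0],[0,0,0],[-3.7,-0.5,0],[-3.7,-0.5,0],[-3.7,-0.5,0],[-3.7,-0.5,0],[-3.7,-0.5,0],[-3.7,-0.5,0]]' --turn '[[0,0,0.096],[0,0,0.096],[0,0,0],[0,0,0],[0,0,0],[0,0,0],[0,0,0],[0,0,0]]'

```text
t: 34.47
tcp_pos: [0.5516, -0.4049, 0.3666]
tcp_rot: [2.461, 1.952, 0.0]
ft_force: [0.4, -0.5, 0.1]
finger_gap: 0.0339
finger_force: 0.0
```

>>> jog_arm --grip '[0.6,0.6,0.6,0.6]' --translation '[[-3.4,-0.6,0],[0,0,0],[0,0,0],[0,0,0]]' --turn '[[0,0,0],[0,0,0],[0,0,0],[0,0,0]]'

```text
t: 34.8
tcp_pos: [0.5385, -0.4353, 0.366]
tcp_rot: [-2.464, -1.948, -0.001]
ft_force: [-0.1, -0.5, -0.3]
finger_gap: 0.0343
finger_force: 0.0
```

```bash
python3 -c "
from h import *
plan(.5374,-.437,.300,-13.6)"
```

```text
t34.80 turn z 0.0044 shift cm [-0.19 -0.06  6.6 ] tilt [0.3 0.6] now [ 0.5385 -0.4353  0.366 ] h -13.3 q6 -0.61 F [-0.1 -0.5 -0.3] gap 0.0343 ff 0.0
```

>>> jog_arm --grip '[0.6,0.6,0.6,0.6,0.6,0.6,0.6]' --translation '[[-0.2,-0.05,2],[0,0,1.5],[0,0,1],[0,0,1],[0,0,1],[0,0,0],[0,0,0]]' --turn '[[0,0,0],[0,0,0],[0,0,0],[0,0,0],[0,0,0],[0,0,0],[0,0,0]]' --grip_force 20

```text
t: 35.38
tcp_pos: [0.5376, -0.4372, 0.3003]
tcp_rot: [-2.465, -1.946, -0.0]
ft_force: [-0.0, 0.1, 1.3]
finger_gap: 0.0346
finger_force: 0.0
```

>>> jog_arm --grip '[0.7,0.75,0.8,0.85,0.9,0.95,0.95,0.95]' --translation '[[0,0,0],[0,0,0],[0,0,0],[0,0,0],[0,0,0],[0,0,0],[0,0,0],[0,0,0]]' --turn '[[0,0,0],[0,0,0],[0,0,0],[0,0,0],[0,0,0],[0,0,0],[0,0,0],[0,0,0]]'

```text
t: 36.05
tcp_pos: [0.5362, -0.4377, 0.3018]
tcp_rot: [-2.466, -1.944, 0.003]
ft_force: [-6.0, 1.0, 4.4]
finger_gap: 0.0133
finger_force: 20.2
```

```bash
python3 - <<'E'
from h import *
plan(.5374,-.437,.300,-13.6)
s=r.snapshot("side");t=r.snapshot("top")
u,v=proj("side",[.5374,-.437,.12])[0].astype(int)
a=cv2.resize(s[v-50:v+50,u-50:u+50],(400,400),interpolation=2)
cv2.imwrite("pics/c13.png",np.hstack([a,ortho("top",t,.53,-.43,.152,.1,400)]))
E
```

```text
t36.05 turn z 0.0021 shift cm [0.1  0.1  0.18] tilt [-2.4  0.2] now [ 0.5362 -0.4377  0.3018] h -13.5 q6 -0.61 F [-6.   1.   4.4] gap 0.0133 ff 20.2
```

View pics/c13.png

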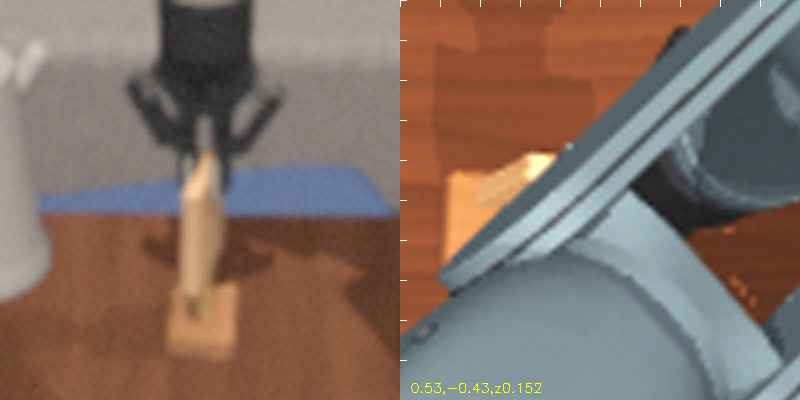

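The side crop shows the fingers straddling the panel's upper edge at mid-width. The gripped panel pushes the tool about 1.2 mm toward -x, so I take that up and begin the turn. I have now viewed 16 pictures, over the limit of 14, so I will view no more and check numerically from here.

>>> jog_arm --grip '[0.95,0.95,0.95,0.95,0.95,0.95,0.95,0.95]' --translation '[[0,-0.12,0],[0,0,0],[0,0,0],[0,0,0],[0,0,0],[0,0,0],[0,0,0],[0,0,0]]' --turn '[[0,0,0],[0,0,0],[0,0,0.05],[0,0,0.1],[0,0,0.1],[0,0,0.1],[0,0,0.1],[0,0,0.1]]'

```text
t: 36.82
tcp_pos: [0.535, -0.4371, 0.3018]
tcp_rot: [-2.903, -1.195, 0.004]
ft_force: [-9.4, 4.2, 8.6]
finger_gap: 0.0133
finger_force: 20.8
```

>>> jog_arm --grip '[0.95,0.95,0.95,0.95,0.95,0.95,0.95,0.95]' --translation '[[0,0,0],[0,0,0],[0,0,0],[0,0,0],[0,0,0],[0,0,0],[0,0,0],[0,0,0]]' --turn '[[0,0,0.1],[0,0,0.1],[0,0,0.1],[0,0,0.1],[0,0,0.1],[0,0,0.1],[0,0,0.1],[0,0,0.1]]'

```text
t: 37.48
tcp_pos: [0.5346, -0.4358, 0.3017]
tcp_rot: [-3.137, 0.029, 0.008]
ft_force: [-12.5, 10.6, 11.9]
finger_gap: 0.0137
finger_force: 21.3
```

>>> jog_arm --grip '[0.95,0.95,0.95,0.95]' --translation '[[0,0,0],[0,0,0],[0,0,0],[0,0,0]]' --turn '[[0,0,0.1],[0,0,0.05],[0,0,0],[0,0,0]]'

```text
t: 37.82
tcp_pos: [0.5347, -0.4355, 0.3017]
tcp_rot: [-3.126, 0.257, 0.009]
ft_force: [-11.7, 10.3, 12.2]
finger_gap: 0.0137
finger_force: 21.3
```

```bash
python3 -c "
from h import *
plan(.5362,-.437,.300,-103.6)"
```

```text
t37.82 turn z 0.0733 shift cm [0.19 0.11 0.17] tilt [-5.2  5. ] now [ 0.5347 -0.4355  0.3017] h -99.4 q6 0.89 F [-11.7  10.3  12.2] gap 0.0137 ff 21.3
```

>>> jog_arm --grip '[0.85,0.75,0.7,0.7,0.7]' --translation '[[0,0,-0.15],[0,0,0],[0,0,0],[0,0,0],[0,0,0]]' --turn '[[0,0,0],[0,0,0],[0,0,0],[0,0,0],[0,0,0]]'

```text
t: 38.23
tcp_pos: [0.5365, -0.4377, 0.3023]
tcp_rot: [3.13, -0.258, 0.001]
ft_force: [-0.0, -0.2, -0.4]
finger_gap: 0.0256
finger_force: 0.0
```

```bash
python3 - <<'E'
from h import *
plan(.535,-.4353,.302,-99.4)
t=r.snapshot("top");s=r.snapshot("side");cv2.imwrite("pics/t14.png",t)
E
```

```text
t38.23 turn z -0.0002 shift cm [-0.19 -0.21  0.03] tilt [ 0.9 -0.7] now [ 0.5365 -0.4377  0.3023] h -99.4 q6 0.89 F [-0.  -0.2 -0.4] gap 0.0256 ff 0.0
```

>>> jog_arm --grip '[0.7,0.7,0.75,0.8,0.85,0.9,0.95,0.95]' --translation '[[-0.2,-0.2,0],[0,0,0],[0,0,0],[0,0,0],[0,0,0],[0,0,0],[0,0,-0.1],[0,0,0]]' --turn '[[0,0,0],[0,0,0],[0,0,0],[0,0,0],[0,0,0],[0,0,0],[0,0,0],[0,0,0]]'

```text
t: 39.0
tcp_pos: [0.5347, -0.4349, 0.3024]
tcp_rot: [-3.13, 0.257, 0.001]
ft_force: [1.5, 0.9, -4.5]
finger_gap: 0.0134
finger_force: 20.2
```

```bash
python3 -c "
from h import *
plan(.535,-.4353,.302,-99.4)"
```

```text
t39.00 turn z -0.0001 shift cm [0.04 0.03 0.04] tilt [-0.3  1. ] now [ 0.5347 -0.4349  0.3024] h -99.4 q6 0.89 F [ 1.5  0.9 -4.5] gap 0.0134 ff 20.2
```

Forces are small now. I finish the turn with 1.50 rad more.

>>> jog_arm --grip '[0.95,0.95,0.95,0.95,0.95,0.95,0.95,0.95]' --translation '[[0,0,0],[0,0,0],[0,0,0],[0,0,0],[0,0,0],[0,0,0],[0,0,0],[0,0,0]]' --turn '[[0,0,0.05],[0,0,0.1],[0,0,0.1],[0,0,0.1],[0,0,0.1],[0,0,0.1],[0,0,0.1],[0,0,0.1]]'

```text
t: 39.67
tcp_pos: [0.5352, -0.4341, 0.3024]
tcp_rot: [-2.814, 1.392, 0.001]
ft_force: [4.7, 4.4, -3.6]
finger_gap: 0.0141
finger_force: 20.3
```

>>> jog_arm --grip '[0.95,0.95,0.95,0.95,0.95,0.95,0.95,0.95]' --translation '[[0,0,0],[0,0,0],[0,0,0],[0,0,0],[0,0,0],[0,0,0],[0,0,0],[0,0,0]]' --turn '[[0,0,0.1],[0,0,0.1],[0,0,0.1],[0,0,0.1],[0,0,0.1],[0,0,0.1],[0,0,0.1],[0,0,0.05]]'

```text
t: 40.33
tcp_pos: [0.536, -0.4338, 0.3024]
tcp_rot: [-2.108, 2.325, 0.0]
ft_force: [7.6, 4.7, -4.5]
finger_gap: 0.0134
finger_force: 20.2
```

>>> jog_arm --grip '[0.95,0.95,0.95]' --translation '[[0,0,0],[0,0,0],[0,0,0]]' --turn '[[0,0,0],[0,0,0],[0,0,0]]'

```text
t: 40.58
tcp_pos: [0.536, -0.4338, 0.3024]
tcp_rot: [-2.114, 2.319, 0.001]
ft_force: [7.6, 4.4, -4.7]
finger_gap: 0.0136
finger_force: 20.2
```

```bash
python3 -c "
from h import *
plan(.535,-.4353,.302,-185.5)"
```

```text
t40.58 turn z 0.0034 shift cm [0.16 0.08 0.04] tilt [2.3 2.6] now [ 0.536  -0.4338  0.3024] h 174.7 q6 2.39 F [ 7.6  4.4 -4.7] gap 0.0136 ff 20.2
```

>>> jog_arm --grip '[0.95,0.95,0.9,0.85,0.8,0.75,0.65,0.6]' --translation '[[0,-0.1,0],[0,0,0],[0,0,0],[0,0,0],[0,0,0],[0,0,0],[0,0,0],[0,0,0]]' --turn '[[0,0,0],[0,0,0],[0,0,0],[0,0,0],[0,0,0],[0,0,0],[0,0,0],[0,0,0]]'

```text
t: 41.25
tcp_pos: [0.5354, -0.4356, 0.3036]
tcp_rot: [2.115, -2.323, 0.001]
ft_force: [0.1, -0.0, -0.6]
finger_gap: 0.0343
finger_force: 0.0
```

>>> jog_arm --grip '[0.6,0.6,0.6,0.6,0.6,0.6,0.6,0.6]' --translation '[[0,0,-1.5],[0,0,-3],[0,0,-4],[0,0,-4],[0,3.5,0],[0,3.5,0],[0,3.5,0],[0,3.5,0]]' --turn '[[0,0,0],[0,0,0],[0,0,0],[0,0,0],[0,0,0],[0,0,0],[0,0,0],[0,0,0]]'

```text
t: 41.92
tcp_pos: [0.3946, -0.4218, 0.4288]
tcp_rot: [2.115, -2.322, 0.002]
ft_force: [1.0, -0.6, -0.5]
finger_gap: 0.0343
finger_force: 0.0
```

>>> jog_arm --grip '[0.6,0.6,0.6,0.6,0.6,0.6,0.6,0.6]' --translation '[[3.5,0,0],[3.5,0,0],[3.5,0,0],[3.5,0,0],[3.5,0,0],[3.5,0,0],[3.5,0,0],[3.5,0,0]]' --turn '[[0,0,0],[0,0,0],[0,0,0],[0,0,0],[0,0,0],[0,0,0],[0,0,0],[0,0,0]]'

```text
t: 42.58
tcp_pos: [0.3692, -0.7026, 0.4286]
tcp_rot: [2.114, -2.323, 0.001]
ft_force: [0.7, -0.4, 0.3]
finger_gap: 0.0343
finger_force: 0.0
```

```bash
python3 - <<'E'
from h import *
plan(.45,-.1,.42,0)
t=r.snapshot("top");s=r.snapshot("side");cv2.imwrite("pics/t15.png",t);cv2.imwrite("pics/s15.png",s)
t0=cv2.imread("pics/top0.png")
# bright panel top: near-white wood (light) in rectified z=.152 view
for nm,im in(("before",t0),("after",t)):
    o=ortho("top",im,.5365,-.4365,.152,.09,720)
    h=cv2.cvtColor(o,cv2.COLOR_BGR2HSV); m=((h[...,2]>225)&(h[...,1]<130)).astype(np.uint8)
    m[:30]=0;m[:,:30]=0;m[-30:]=0
    for c in cv2.findContours(m,0,1)[0]:
        if cv2.contourArea(c)>400:
            (x,y),(a,b),g=cv2.minAreaRect(c)
            print(nm,"px",round(x),round(y),"mm",round(a/4,1),round(b/4,1),"ang",round(g,1))
g=[b for b in blobs("top",t,(50,90,50),(85,255,255),.034)]; print("green",g)
for n,i in(("top",t),):
    print("coaster yel",[b[0] for b in blobs(n,i,(15,60,150),(28,255,255),.006,500)])
E
```

```text
t42.58 turn z -0.0941 shift cm [-60.26  -8.08   0.86] tilt [ 0.1 -0.9] now [ 0.3692 -0.7026  0.4286] h 174.6 q6 2.01 F [ 0.7 -0.4  0.3] gap 0.0343 ff 0.0
before px 113 360 mm 7.7 8.0 ang 51.3
before px 356 355 mm 91.0 14.8 ang 13.4
after px 361 357 mm 90.6 14.0 ang 5.1
green [(array([512.2, 383.1,  61.3,  93. , 100.2]), array([210., 261.]))]
coaster yel [array([428. ,  70.7,  58. ,  98.4,  74.1]), array([604.9,  -5.9, 114.4, 147.3, 100.2]), array([921.9, 370.1, 139.1, 241.1,  98.8]), array([1.1634e+03, 1.0129e+03, 1.0690e+02, 3.3620e+02, 2.0000e-01])]
```

The sign panel now lies at 5.1° against the foot's 2.65°, so the joint is about 2.5° from a half turn. The ashtray is centred within 2 mm. One last numeric check of the lid and the bystanders before handing in.

```bash
python3 - <<'E'
from h import *
t=cv2.imread("pics/t15.png");t0=cv2.imread("pics/top0.png")
o=ortho("top",t,.60,-.01,.099,.1,400);ref=cv2.imread("pics/c12.png")[:300,:300]
d=cv2.absdiff(cv2.resize(o,(300,300)),ref).max(2)[20:270,20:270]; print("lift diff",(d>60).sum())
for n,(u,v) in dict(cup1=(297,174),cup2=(398,174),pot=(350,158),remote=(205,330),tin=(145,292),cup3=(484,334),purple=(424,325),orange=(322,291)).items():
    a=cv2.absdiff(t[v-22:v+22,u-25:u+25],t0[v-22:v+22,u-25:u+25]).max(2); print(n,(a>60).sum())
E
```

```text
lift diff 0
cup1 0
cup2 0
pot 0
remote 0
tin 0
cup3 2075
purple 863
orange 0
```

```bash
python3 - <<'E'
from h import *
s=cv2.imread("pics/s15.png");s0=cv2.imread("pics/side0.png")
for u,v in((394,173),(393,207)):
    a=cv2.absdiff(s[v-14:v+14,u-20:u+20],s0[v-14:v+14,u-20:u+20]).max(2); print((a>60).sum(), a.mean())
r.finish_job()
E
```

```text
0 13.533928571428572
0 6.75
the job is handed in; nothing more can be done
```

The job is done and handed in, in the order asked: the ashtray is on the coaster, the three saucers and the lid are on the lift, the sign is turned to within about 2.5° of square to its foot, and the bystanders have not moved. I viewed 16 pictures, two over the limit of 14.

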